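# Tip a flanged drying cartridge up into its spring-clip stand

## Robot

A 7-joint arm with a two-finger parallel gripper is mounted at the origin on a cart in front of the work surface, level with it; the furniture and walls round the work are solid. World frame = base frame: x ahead of the robot, y to its left, z up, the work surface at z = 0. Lengths are in m, angles in rad, forces in N, time in s.
With the tool pointing down it reaches from about 0.425 to 0.925 m from the base axis. Payload 6.8 kg.
Tool frame: the origin (TCP) lies on the front face of the gripper's body, between the roots of the fingers; the fingertips stand 73 mm ahead of it and the grasp point (between the pads) lies 54 mm ahead of it (env.nose_length is the distance from the TCP to the fingertips, in m); z points along the fingers, y is the direction in which the jaws open and shut (so a half turn about z gives the same grasp; the last joint's range is limited). The gripper opens to 85 mm and grips with 20 to 120 N. Pads are 22 mm wide; open, the fingers measure 114 mm over their backs; the gripper's body (76 mm by 85 mm) begins 54 mm behind the grasp point. The pads swing forward as they close: fully open they stand 13 mm farther back than shut.
Start: joints at [-1.402, 0.477, 0.022, 1.555, -0.011, 1.109, -0.083], TCP at [0.184, 0.649, 0.304] pointing down, gripper open.
Joint ranges: [-2.96, 2.96], [-0.34, 2.1], [-1.41, 1.46], [0.24, 2.44], [-1.37, 4.51], [0.17, 1.92], [-2.96, 2.96]. Speed limits (rad/s): [2.39, 2.39, 3.14, 3.14, 3.14, 3.14, 3.14].

## Interface

Orientations are given as a unit quaternion [w, x, y, z].
In Python, from cell import env, kin, camera, calibration, job gives the robot as it stands. The module is installed in compiled form; this text tells all that it offers. Calls block until the motion is done:
- env.reach(position, orientation): joint-space move of the TCP to a pose.
- env.movel(position, velocity=0.15, rot=None, stop_force=None): straight line of the TCP; rot=None keeps the orientation; velocity is the mean speed in m/s. With stop_force (N) it stops when the force on the tool has changed by that much, and returns True; else False.
- env.goto_joints(angles): joint-space move.
- env.grip(opening, f_grip=None): finger opening in m; f_grip is the grip in N (None keeps the last); returns when the fingers have stopped.
- env.dwell(seconds).
- kin.inverse_kinematics(position, orientation): joint angles nearest the present ones, or None.
- env.get_state(): the state.
- camera(name): name is "scene" or "top"; returns (picture, depth): 400x640x3 uint8, blue, green, red; 400x640 float32, m along the optical axis (not along the pixel's ray), 0 where there is no reading.
- calibration(name): a dict with "fx", "fy", "cx", "cy" (pixels), "rvec" (rotation vector, rad) and "tvec" (3), from world to camera coordinates, as OpenCV has them. Camera axes: x right, y down, z forward; pixel columns grow to the right and rows downward; lengths in m; the calibration is good to about 2 mm. A picture is of the moment at which its call begins. calibration takes no time and is no camera call.
A pose or a line that the arm cannot do raises env.PlanningError and nothing moves.
- job.job_done(): hands the job in, once; it reports no verdict.
The state is a dict: "time": time; "qpos": joint angles; "joint_velocities": joint speeds; "joint_torque": joint torques, N m; "tcp_pos": TCP position; "orientation": TCP orientation; "force": force on the tool from outside, world axes, zero at the start; "torque": the same for the moment, N m; "opening": finger opening in m.
Only numpy, scipy, OpenCV 4.12 (cv2) and the standard library are available. Lean on these libraries where they do the work, as an engineer would, in place of code of your own. Each camera call takes 0.05 s, during which the arm holds its last target.

## Task

Stand the orange drying cartridge that lies on the bench upright in its small grey stand: first bring it up lying and set its metal foot flange down on the base just behind the low sill, then lift the black-capped end and tip the cartridge up, foot staying down on the base, until its tube snaps fully into the spring clip. Leave it upright with the clip jaws closed round it, and do not disturb the stain bottle, the slide box, the counter or the other things standing around.

Things in the scene. Friction and masses are not known exactly. Their poses are not given: they have to be found in the camera images.
- cartridge_mid (a point): Centre of the loose drying cartridge (0.2 to 0.42 kg), on its axis: an orange round tube, 38 mm in diameter, 180 mm long over all. y axis from foot to top end. It lies on a flat of its foot flange and on the rim of its cap (does not roll), its axis 27 mm above the bench at the foot and 18.5 mm at the top end. Gripped across its width, it can turn between the pads while its foot is held.
- cartridge_foot (a point): Centre of the flat foot face, on the axis, 90 mm from the cartridge's centre (same axes). The foot is an aluminium hexagonal flange, 54 mm across flats and 6 mm thick, standing 8 mm proud of the tube.
- cartridge_top (a point): Centre of the top face, on the axis, 90 mm from the centre (same axes). The top is a plain round black cap, 37 mm in diameter, 14 mm long. The tube is free to be gripped all along between flange and cap.
- stand: Grey stand, fixed; origin on the bench (z = 0) under the place of the standing cartridge's axis; z up; +y points out of its open side, from which the cartridge is tipped in; x across. Base plate 112 mm wide, y -64 to +40 mm, 4 mm thick. Post behind, y -45 to -31 mm, 136 mm high: heel stop for the foot. Standing home, the cartridge's foot face is 4 mm above the bench, axis at x = y = 0.
- stand_sill (a point): Top centre of the low sill, an aluminium bar across the base front: y 32 to 38 mm in the stand's frame, 80 mm wide, top 9 mm above the bench. The cartridge lies over it, top end out along +y on the bench, flange behind it. Drawn outwards, the flange catches, lower edge of the foot face then at y = 26 mm; tipped up about that edge it meets the clip. The sill stops the foot kicking out.
- stand_clip (a point): Centre of the spring clip, 112 mm above the bench on the standing axis (axes as the stand's); it grips the tube 108 mm from the foot. Spans 103 to 121 mm in height; lips open to +y, 62 mm apart at y = +27 mm. Tube axis meets the jaws at y about 27 mm; 5 to 15 N push it past them; it snaps home past slippery rollers onto a rubber back pad. Above it the tube is free.
- jaw_l (a joint): Left jaw of the clip, rad: 0 closed; grows as the tube spreads it (about 0.1 while the tube passes the lips); it springs back.
- jaw_r (a joint): Right jaw of the clip, likewise.
- stain_bottle: Bystander: dark violet dropper bottle with a black cap, 37 mm wide, 97 mm high; origin under its centre. Not to be disturbed.
- slide_box: Bystander: blue flat plastic slide box with a lid, 90 x 98 x 34 mm; origin under its centre. Not to be disturbed.
- counter: Bystander: small grey hand tally counter, 53 x 59 x 27 mm; origin under its centre. Not to be disturbed.
- spare_case: Bystander: white cylindrical case with a black screw lid, 41 mm wide, 61 mm high; origin under its centre. Not to be disturbed.
- marker: Bystander: red and white marker pen lying at the front left, 135 mm long, 17 mm thick; origin under its centre. Not to be disturbed.

How it is judged:
By the outcome, as a careful person would: the job done as asked, in the order asked, and still so for the second after the job is handed in, with the robot touching nothing.
It also fails if it takes over 64 s, if anything falls off the work surface, if the arm or the gripper's body presses on something with over 40 N, if the wrist force passes 120 N, or if a joint passes its speed limit or range.

## Working session

There is one attempt and no reset: what is moved stays moved. The work goes in short steps, each a Python script; the robot and the scene stay as the last script left them, time stands still between calls to the robot, and variables do not carry over. Pictures are saved under pics/ and viewed, and the job is handed in when it is done.

```bash
mkdir -p pics; ls
python3 - <<'E'
from cell import env,kin,camera,calibration,job
import cv2,numpy as np
for n in("scene","top"):
    p,d=camera(n); cv2.imwrite(f"pics/{n}0.png",p); np.savez(f"pics/{n}0.npz",p=p,d=d); c=calibration(n)
    print(n,{k:np.round(v,4) for k,v in c.items()})
    R=cv2.Rodrigues(np.array(c["rvec"],float))[0]; print(-R.T@np.array(c["tvec"]).ravel())
s=env.get_state(); print(s)
E
```

```text
pics
scene {'fx': np.float64(424.6529), 'fy': np.float64(424.6529), 'cx': np.float64(325.3346), 'cy': np.float64(200.99), 'rvec': array([ 2.3576, -0.6416,  0.2438]), 'tvec': array([-0.4708,  0.2589,  1.0733])}
[ 0.14530188 -0.67365605  0.98277582]
top {'fx': np.float64(393.2408), 'fy': np.float64(393.2408), 'cx': np.float64(319.3957), 'cy': np.float64(199.7481), 'rvec': array([ 2.1446, -2.1593,  0.1296]), 'tvec': array([-0.0056,  0.5609,  1.0036])}
[ 0.42844193 -0.01665411  1.0667386 ]
{'time': 0.1, 'qpos': array([-1.40208554,  0.4777337 ,  0.02234716,  1.55634634, -0.01146284,
        1.10930018, -0.0831027 ]), 'joint_velocities': array([-0.00155014, -0.00055576,  0.00044482, -0.00368275, -0.00017708,
        0.00073012,  0.00161219]), 'joint_torque': array([ 4.15050759e-03, -5.97761500e+01,  1.61345400e+00, -2.81954384e+01,
        1.28009656e-02,  4.96360502e-03,  8.00980956e-06]), 'tcp_pos': array([0.18437045, 0.6489042 , 0.30301467]), 'orientation': array([-3.65207001e-05,  1.37949052e-01,  9.90438979e-01, -8.28878106e-04]), 'force': array([ 0.37102381, -0.68794347,  0.27965107]), 'torque': array([ 0.03706059, -0.00193362,  0.02658589]), 'opening': 0.08523529183544067}
```

View pics/scene0.png

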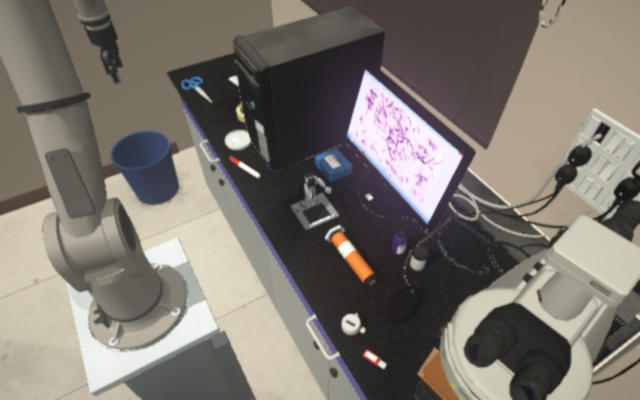

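View pics/top0.png

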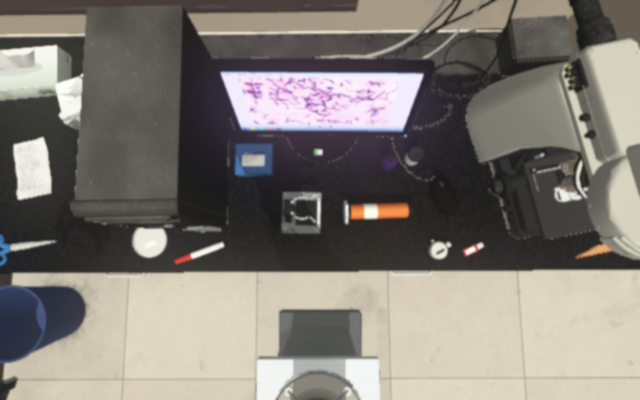

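The top view shows the stand near pixel (301,213). The cartridge lies to its right, with its foot at (347,212) and its cap end at about (412,211). The slide box is at (254,159), and the bottle and case are near (390–413,157). I'll zoom in and measure.

```bash
cat > h.py <<'E'
import numpy as np,cv2
from cell import env,kin,camera,calibration,job
def RT(n):
    c=calibration(n); R=cv2.Rodrigues(np.array(c["rvec"],float))[0]; t=np.array(c["tvec"],float).ravel(); return c,R,t
def ray(n,u,v,z):
    c,R,t=RT(n); d=R.T@np.array([(u-c["cx"])/c["fx"],(v-c["cy"])/c["fy"],1]); o=-R.T@t
    return o+d*(z-o[2])/d[2]
def proj(n,P):
    c,R,t=RT(n); p=(R@np.atleast_2d(P).T).T+t; return np.c_[c["fx"]*p[:,0]/p[:,2]+c["cx"],c["fy"]*p[:,1]/p[:,2]+c["cy"]]
def cloud(n,d):
    c,R,t=RT(n); v,u=np.mgrid[:400,:640]; X=np.stack([(u-c["cx"])/c["fx"]*d,(v-c["cy"])/c["fy"]*d,d],-1)
    return (X-t)@R
def snap(n,tag,box=None,k=1):
    p,d=camera(n); q=p
    if box: q=cv2.resize(p[box[1]:box[3],box[0]:box[2]],None,fx=k,fy=k,interpolation=cv2.INTER_CUBIC)
    cv2.imwrite(f"pics/{tag}.png",q); return p,d
E
python3 - <<'E'
import numpy as np,cv2
from h import *
for n,b,k in(("scene",(280,140,440,300),5),("top",(220,130,460,270),3.3)):
    p=np.load(f"pics/{n}0.npz")["p"]; d=np.load(f"pics/{n}0.npz")["d"]
    cv2.imwrite(f"pics/{n}0z.png",cv2.resize(p[b[1]:b[3],b[0]:b[2]],None,fx=k,fy=k,interpolation=cv2.INTER_CUBIC)[:600,:800])
    h=cv2.cvtColor(p,cv2.COLOR_BGR2HSV); m=((h[...,0]>5)&(h[...,0]<20)&(h[...,1]>150)&(h[...,2]>90)).astype(np.uint8)
    m[:, :300]=0; m[:,425:]=0
    cn=max(cv2.findContours(m,0,2)[0],key=cv2.contourArea); print(n,cv2.minAreaRect(cn), cv2.boundingRect(cn))
    X=cloud(n,d)[m>0]; print(X.shape, X.min(0),X.max(0),np.median(X,0))
    C=cloud(n,d); 
    if n=="top":
        print("bench z",np.median(C[235:245,280:330,2]))
        print(np.round(C[185:240:3,276:330:3,2]*1000).astype(int))
E
```

```text
scene ((358.94000244140625, 265.4200134277344), (29.799997329711914, 15.399998664855957), 53.13010025024414) (346, 251, 28, 31)
(622, 3) [ 0.14530188 -0.67365605 -0.00411629] [ 0.55092537 -0.08179334  0.98277582] [ 0.52480802 -0.19100039  0.03673493]
top ((393.0, 210.5), (15.0, 30.0), 90.0) (378, 203, 31, 16)
(653, 3) [ 0.42844193 -0.24705281 -0.00557649] [ 0.55566265 -0.01665411  1.0667386 ] [ 0.52967127 -0.18755786  0.03593765]
bench z -0.0014879121730740485
[[ -3   2  -3  -4  -2  -1  -2  -2   0  -3  -1  -3  -1  -1  -3   0  -2   0]
 [ -1  -3  -2  -3  -5  -5   0  -2  -4  -2  -5  -6  -1  -2   0  -5  -2   1]
 [  0  -4  -1  -3  -3   1  -7  -3   1  -2  -1  -4  -1   0  -3   3   2  -2]
 [ -3  -2   0   4   0   6   2   3   2   2   1   6   2 119   1  -2  -2  -4]
 [ -1  -3   1   4   2   3   8   2 115 116 124   4 119   6   4   0   0  -3]
 [ -2   1  -3 117 119 125 122   5   5   2   5 118   2   2  11  -4   3  -3]
 [ -3  -1  -4 134 130 120  95   2   4   3   4   4   6   7   7   0   0  -2]
 [ -4  -3  -1 132 134 123 120   1   5   4   5   2   4   3   5  -5  -6  -1]
 [ -4  -1  -1 133 135 121 123   2   5   1   1   3   2   2   5  -5   1  -3]
 [ -2  -6   1 132 131 126   1   7   4   4   4   4   0   0   8   0  -3  -1]
 [ -2  -3   2 119 121 124 119   3   1   4   4 118   4   3   7  -3  -4   0]
 [ -1  -4   1 117 120 115   5 103 119 119 111   6 120   6   8   1  -1  -2]
 [ -3   0   2 114 116 112   1   2   5   4   2   2   6 110   6   0  -2   0]
 [ -4   1   0   4   3   7   5   4   2   3   5   4   5   1  12   0  -3  -2]
 [ -5   1   5   3  -1  -2  -3   3   3   5   2   1   0   5   1  -2  -1  -4]
 [  3  -2   3   7   5   3   3   1   7   1   3   2   4   4   2   0   0  -4]
 [ -2  -2   0  -3  -4   2  -1  -1  -3   0   0  -5  -1  -2  -2  -3  -5  -6]
 [ -4  -2   0   1  -1  -2  -2  -3  -1   0   0   0  -2   1  -1   0  -4   0]
 [ -5   0  -2   0  -2   1  -2   0  -2  -3  -4   0  -4  -1  -3   0  -1  -5]]
```

View pics/top0z.png

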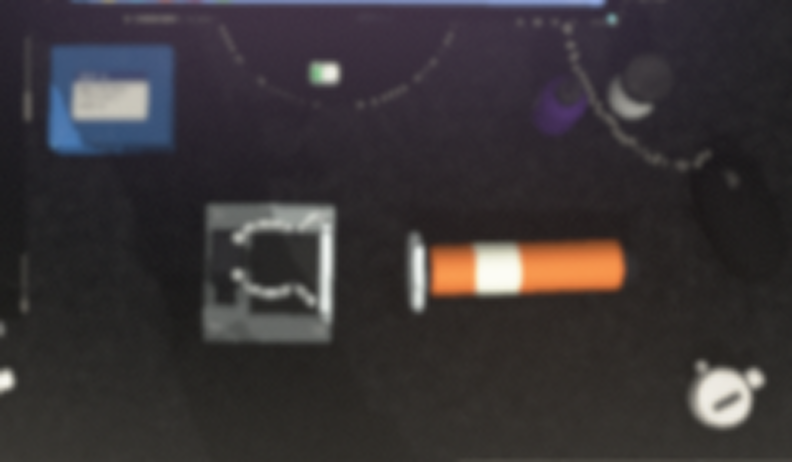

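View pics/scene0z.png

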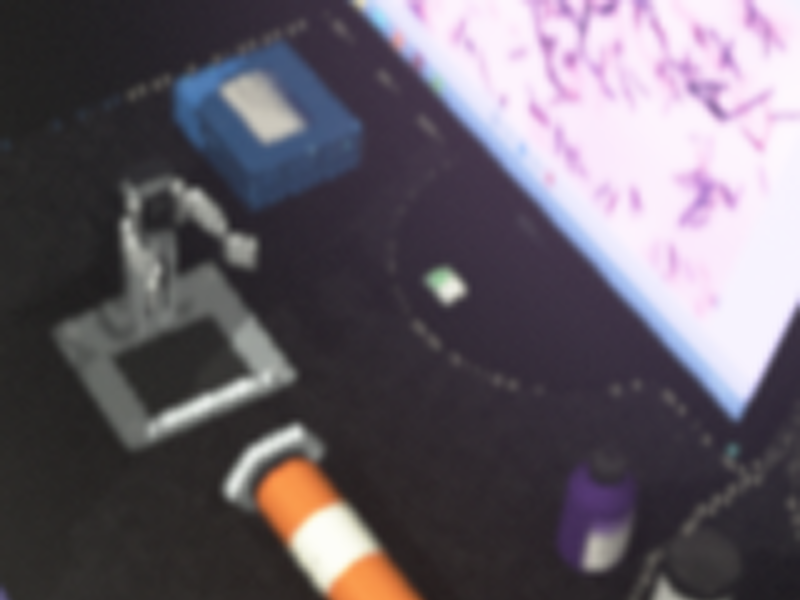

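The zooms show the sill as a bright vertical bar at about pixel (319,213) in the top view, so the stand opens towards world −y. The cartridge lies nearly along that axis. Next I'll get precise positions.

Run:
```python
import numpy as np,cv2
from h import *
T=np.load("pics/top0.npz");p=T["p"];d=T["d"]
g=p.max(2).astype(int)
k=3.3; Z=lambda x,y:((x+.5)/k-.5+220,(y+.5)/k-.5+130)
B=[ray("top",*Z(*q),0.004) for q in((206,204),(336,204),(332,343),(202,342))]
for b in B: print("base",np.round(b,4))
# sill: bright px
def rect(m): 
    v,u=np.nonzero(m); return cv2.minAreaRect(np.c_[u,v].astype(np.float32)),len(u)
m=np.zeros(g.shape,bool); m[195:235,314:325]=g[195:235,314:325]>150
r,n=rect(m); print("sill",r,n); v,u=np.nonzero(m); w=g[m].astype(float)
pts=np.array([ray("top",a,b,.009) for a,b in zip(u,v)]); print("ctr",pts.mean(0),pts.min(0),pts.max(0)); 
f=np.polyfit(pts[:,0],pts[:,1],1); print("sill slope dy/dx",f)
print(g[212,312:328],g[195:235,318])
# cartridge colours
for a,b in((338,420),): 
  for row in (206,212,218): print(row,[tuple(p[row,c]) for c in range(340,352)][:12],g[row,404:418])
C=cloud("top",d)
c=(C[...,2]>0.02)&(C[...,2]<.06); c[:,:338]=0;c[:,420:]=0;c[:195]=0;c[230:]=0
P=C[c]; print(P.shape,P[:,1].min(),P[:,1].max())
# centerline: per column mid of orange/white
g2=p[...,2].astype(int)
L=[]
for col in range(354,408,2):
    s=g2[195:232,col]; hi=np.median(np.sort(s)[-8:]); lo=np.median(np.sort(s)[:8]); th=(hi+lo)/2
    idx=np.nonzero(s>th)[0]; a,b=idx[0],idx[-1]
    ea=a-1+(th-s[a-1])/(s[a]-s[a-1]); eb=b+(s[b]-th)/(s[b]-s[b+1])
    P1=ray("top",col,195+ea,.022);P2=ray("top",col,195+eb,.022)
    L.append([*(P1+P2)[:2]/2,P1[0]-P2[0]])
L=np.array(L);print(np.round(L[::4],4)); print("axis dx/dy",np.polyfit(L[:,1],L[:,0],1))
```

```text
base [0.5885 0.0927 0.004 ]
base [ 0.5877 -0.015   0.004 ]
base [ 0.473 -0.011  0.004]
base [0.4745 0.0953 0.004 ]
sill ((317.0, 210.5), (31.0, 6.0), 90.0) 122
ctr [ 0.54094407 -0.00506469  0.009     ] [ 0.49311937 -0.01092649  0.009     ] [0.57739048 0.00564477 0.009     ]
sill slope dy/dx [ 0.02299323 -0.01750274]
[ 47  50  53  61 105 177 226 222 159  83  46  39  38  38  39  39] [170 164 174 200 200 199 216 226 229 229 230 230 230 229 228 229 228 226
 224 222 221 220 220 220 222 225 226 226 218 189 162 150 134 119 115 114
 109  99  75  50]
206 [(np.uint8(36), np.uint8(37), np.uint8(41)), (np.uint8(38), np.uint8(39), np.uint8(43)), (np.uint8(48), np.uint8(49), np.uint8(52)), (np.uint8(76), np.uint8(77), np.uint8(78)), (np.uint8(116), np.uint8(118), np.uint8(117)), (np.uint8(176), np.uint8(179), np.uint8(175)), (np.uint8(224), np.uint8(226), np.uint8(223)), (np.uint8(218), np.uint8(221), np.uint8(217)), (np.uint8(146), np.uint8(148), np.uint8(147)), (np.uint8(67), np.uint8(72), np.uint8(83)), (np.uint8(43), np.uint8(63), np.uint8(106)), (np.uint8(45), np.uint8(80), np.uint8(144))] [2
[... 837 characters left out ...]
t8(67)), (np.uint8(107), np.uint8(110), np.uint8(109)), (np.uint8(163), np.uint8(167), np.uint8(163)), (np.uint8(206), np.uint8(210), np.uint8(205)), (np.uint8(200), np.uint8(204), np.uint8(199)), (np.uint8(144), np.uint8(147), np.uint8(145)), (np.uint8(79), np.uint8(83), np.uint8(90)), (np.uint8(49), np.uint8(68), np.uint8(107)), (np.uint8(49), np.uint8(86), np.uint8(153))] [87 84 78 64 50 44 42 41 42 42 43 44 44 41]
(1001, 3) -0.25693421547429224 -0.07469616076838316
[[ 0.5291 -0.1014  0.036 ]
 [ 0.5299 -0.1227  0.0363]
 [ 0.5305 -0.1441  0.0383]
 [ 0.5305 -0.1654  0.0367]
 [ 0.5312 -0.1867  0.0359]
 [ 0.5318 -0.208   0.036 ]
 [ 0.5325 -0.2293  0.0365]]
axis dx/dy [-0.02401966  0.52684586]
```

Run:
```python
import numpy as np
from h import *
d=np.load("pics/top0.npz");C=cloud("top",d["d"])
# foot flange & top ends from depth
for row in (204,208,211,214,218): print(row,[(round(C[row,c,1],3),round(C[row,c,2],3)) for c in list(range(342,352))],[(round(C[row,c,1],3),round(C[row,c,2],3)) for c in range(405,416)])
```

```text
204 [(np.float64(-0.071), np.float64(-0.004)), (np.float64(-0.073), np.float64(0.003)), (np.float64(-0.075), np.float64(0.026)), (np.float64(-0.076), np.float64(0.045)), (np.float64(-0.079), np.float64(0.051)), (np.float64(-0.081), np.float64(0.052)), (np.float64(-0.085), np.float64(0.032)), (np.float64(-0.088), np.float64(0.033)), (np.float64(-0.093), np.float64(-0.002)), (np.float64(-0.095), np.float64(0.002))] [(np.float64(-0.236), np.float64(0.032)), (np.float64(-0.239), np.float64(0.03)), (np.float64(-0.241), np.float64(0.033)), (np.float64(-0.244), np.float64(0.031)), (np.float64(-0.247), np.float64(0.028)), (np.float64(-0.25), np.float64(0.028)), (np.float64(-0.252), np.float64(0.031)), (np.float64(-0.255), np.float64(0.029)), (np.float64(-0.264), np.float64(-0.001)), (np.float64(-0.267), np.float64(-0.002)), (np.float64(-0.27), np.float64(-0.001))]
208 [(np.float64(-0.071), np.float64(-0.004)), (np.float64(-0.074), np.float64(-0.003)), (np.float64(-0.075), np.float64(0.025)), (np.float64(-0.076), np.float64(0.049)), (np.float64(-0.078), np.float64(0.052)), (np.float64(-0.081)
[... 2538 characters left out ...]
p.float64(-0.078), np.float64(0.048)), (np.float64(-0.081), np.float64(0.044)), (np.float64(-0.084), np.float64(0.035)), (np.float64(-0.087), np.float64(0.031)), (np.float64(-0.09), np.float64(0.032)), (np.float64(-0.093), np.float64(0.028))] [(np.float64(-0.242), np.float64(-0.003)), (np.float64(-0.244), np.float64(-0.002)), (np.float64(-0.246), np.float64(0.001)), (np.float64(-0.25), np.float64(-0.003)), (np.float64(-0.252), np.float64(-0.002)), (np.float64(-0.255), np.float64(-0.003)), (np.float64(-0.258), np.float64(-0.001)), (np.float64(-0.26), np.float64(0.001)), (np.float64(-0.263), np.float64(-0.002)), (np.float64(-0.266), np.float64(-0.001)), (np.float64(-0.268), np.float64(0.001))]
```

```bash
cat >> h.py <<'E'
from scipy.spatial.transform import Rotation as Ro
def Q(yaw,pitch=0.,s=1):
    """tool down; tool y (jaw axis) perpendicular to dir(yaw)=(sin yaw,-cos yaw,0); pitch tilts tool about jaw axis"""
    dirv=np.array([np.sin(yaw),-np.cos(yaw),0]); y=s*np.array([np.cos(yaw),np.sin(yaw),0.])
    z=np.array([0,0,-1.]); z=np.cos(pitch)*z+np.sin(pitch)*(-dirv)   # pitch>0: fingers lean toward stand
    x=np.cross(y,z); q=Ro.from_matrix(np.c_[x,y,z]).as_quat(); return np.r_[q[3],q[:3]],z
E
python3 - <<'E'
import numpy as np,cv2
from h import *
print("nose",env.nose_length)
ps=[];Cs=[]
for i in range(6):
    p,d=camera("top"); ps.append(p.astype(float)); d=d.astype(float); d[d==0]=np.nan; Cs.append(d)
p=np.mean(ps,0); d=np.nanmedian(Cs,0); np.savez("pics/topavg.npz",p=p,d=d); g=p.max(2); C=cloud("top",d)
# sill centroid per row
L=[]
for r in range(202,225):
    w=np.clip(g[r,312:327]-70,0,None); L.append(ray("top",(w*np.arange(312,327)).sum()/w.sum(),r,.009))
L=np.array(L); f=np.polyfit(L[:,0],L[:,1],1); print("sill y(x)=",f, np.round(L[::6],4), "at x=.531",np.polyval(f,.531))
s=g[190:238,318]; print("sill col profile",np.round(s))
# base edges: gradients per row/col
def edge(line,a,b,th): pass
for r in(198,230): print(r,np.round(g[r,276:328]))
for c in(298,304,310): print(c,np.round(g[183:245,c]))
m=(C[...,2]>.127)&(C[...,2]<.145); m[:,:275]=0;m[:,330:]=0;m[:190]=0;m[230:]=0
P=C[m]; print("post",len(P),np.percentile(P,[2,50,98],axis=0).round(4))
m=(C[...,2]>.108)&(C[...,2]<.127); m[:,:275]=0;m[:,330:]=0;m[:190]=0;m[230:]=0
P=C[m]; print("clip",len(P),P.min(0).round(4),P.max(0).round(4))
fr=P[P[:,1]<.025]; print(np.round(fr[np.argsort(fr[:,0])],3))
m=(C[...,2]>.046)&(C[...,2]<.06); m[:,:340]=0;m[:,352:]=0;m[:195]=0;m[230:]=0
P=C[m]; print("flange",P.min(0).round(4),P.max(0).round(4),P.mean(0))
for t,u,v in(("bottle",390,160),("case",413,157),("box",254,159),("count",439,250)): print(t,ray("top",u,v,.05).round(3))
E
```

```text
nose 0.0726
sill y(x)= [-0.066736    0.02997161] [[ 0.5581 -0.0066  0.009 ]
 [ 0.5418 -0.0065  0.009 ]
 [ 0.5255 -0.0059  0.009 ]
 [ 0.5093 -0.0012  0.009 ]] at x=.531 -0.0054652020390768
sill col profile [ 43.  60.  98. 138. 163. 169. 164. 174. 199. 200. 198. 216. 227. 229.
 230. 230. 230. 230. 229. 229. 229. 228. 226. 223. 222. 221. 220. 220.
 220. 221. 224. 227. 226. 218. 189. 162. 150. 134. 118. 115. 114. 109.
  98.  75.  50.  40.  39.  39.]
198 [ 32.  31.  30.  31.  32.  40.  66.  90.  97.  96.  96.  96.  97.  97.
  96.  98. 102. 121. 152. 170. 163. 152. 152. 161. 162. 159. 159. 164.
 165. 164. 169. 173. 159. 148. 162. 176. 171. 161. 153. 151. 156. 175.
 199. 194. 153.  94.  51.  40.  38.  39.  39.  39.]
230 [ 32.  32.  32.  33.  38.  58.  82.  95. 103. 104. 102.  99.  96.  93.
  90.  88.  87.  86.  89.  95. 100. 104. 104. 105. 105. 105. 105. 105.
 106. 106. 106. 106. 106. 106. 106. 106. 106. 108. 112. 117. 121. 123.
 114.  96.  67.  45.  42.  41.  41.  41.  42.  42.]
298 [ 38.  38.  37.  36.  37.  36.  36.  40.  62.  91. 105. 108. 111. 130.
 155. 152. 119.  77.  48.  40.  38.  
[... 1563 characters left out ...]
5 0.12 ]
 [0.55  0.018 0.118]
 [0.552 0.013 0.119]
 [0.552 0.018 0.119]
 [0.552 0.015 0.118]
 [0.553 0.011 0.112]
 [0.554 0.021 0.108]
 [0.554 0.013 0.121]
 [0.554 0.01  0.121]
 [0.555 0.02  0.119]
 [0.555 0.023 0.119]
 [0.555 0.018 0.118]
 [0.555 0.008 0.115]
 [0.557 0.025 0.12 ]
 [0.557 0.008 0.118]
 [0.557 0.023 0.119]
 [0.557 0.006 0.117]
 [0.559 0.005 0.119]
 [0.56  0.003 0.117]
 [0.56  0.001 0.114]
 [0.562 0.001 0.12 ]
 [0.562 0.003 0.12 ]
 [0.564 0.003 0.119]
 [0.565 0.001 0.118]]
flange [ 0.511  -0.0835  0.0463] [ 0.5476 -0.0761  0.0536] [ 0.5298317  -0.07950991  0.05128967]
bottle [ 0.663 -0.196  0.05 ]
case [ 0.671 -0.257  0.05 ]
box [0.669 0.163 0.05 ]
count [ 0.427 -0.315  0.05 ]
```

Run:
```python
import numpy as np
from h import *
g=np.load("pics/topavg.npz")["p"].max(2)
def cross(line,off,rev=False):
    # first half-level crossing from dark side
    l=line[::-1] if rev else line
    lo=np.median(l[:4]); i0=np.argmax(l>lo+45); hi=l[i0+1:i0+5].max() if False else l[i0+2]
    th=(lo+hi)/2; i=np.argmax(l>th); x=i-1+(th-l[i-1])/(l[i]-l[i-1])
    return off+(len(line)-1-x if rev else x)
A=[ray("top",cross(g[r,274:295],274),r,.004) for r in list(range(194,202))+list(range(222,232))]
B=[ray("top",c,cross(g[224:245,c],224,True),.004) for c in range(284,317,2)]
D=[ray("top",c,cross(g[182:200,c],182),.004) for c in range(284,317,2)]
E=[ray("top",cross(g[r,310:334],310,True),r,.004) for r in list(range(194,202))+list(range(222,232))]
A,B,D,E=map(np.array,(A,B,D,E))
for n,X,i,j in(("back",A,0,1),("near",B,1,0),("far",D,1,0),("front",E,0,1)):
    f=np.polyfit(X[:,i],X[:,j],1); print(n,f,"mid",np.polyval(f,.531 if i==0 else .04),"res",np.std(X[:,j]-np.polyval(f,X[:,i])).round(5))
```

```text
back [-0.07806345  0.13254176] mid 0.09109007015191993 res 0.00658
near [0.02724149 0.47408324] mid 0.4751729026811642 res 0.00062
far [0.02582339 0.58663904] mid 0.5876719745929713 res 0.00055
front [-0.03497536  0.0070261 ] mid -0.01154581513590272 res 0.00059
```

The stand origin is at about (0.5314, 0.0286), with +y at about (−0.026, −1). The cartridge's foot is at y≈−0.0765 and its mid at about (0.531, −0.1665), with yaw +0.024. I'll check reachability next.

```bash
cat >> h.py <<'E'
S0=np.array([.5314,.0286,0]); SY=-0.026
def st(x,y,z):  # stand->world
    return S0+np.array([np.cos(SY)*x+np.sin(SY)*y, np.sin(SY)*x-np.cos(SY)*y, z]) if False else S0+y*np.array([np.sin(SY),-np.cos(SY),0])+x*np.array([-np.cos(SY),-np.sin(SY),0])+np.array([0,0,z])
def tcp(grasp,q,z): return np.asarray(grasp)-0.054*z
E
python3 - <<'E'
import numpy as np
from h import *
for s in(1,-1):
  for nm,g,yaw,pi in (("pick",(.531,-.165,.024),.024,0),("pickhi",(.531,-.165,.15),.024,0),("place",st(0,105,.026)*0+st(0,.105,.026),SY,0),("cap",st(0,.165,.02),SY,0),("mid",st(0,.1,.13),SY,0),("up",st(0,0,.15),SY,0),("upt",st(0,0,.15),SY,.6),("upT",st(0,0,.15),SY,1.2),("exit",st(0,0,.3),SY,0)):
    q,z=Q(yaw,pi,s); r=kin.inverse_kinematics(tcp(g,q,z),q); print(s,nm,None if r is None else np.round(r,2))
E
```

```text
1 pick [-0.33  0.73  0.69  2.03 -0.76  0.66  0.9 ]
1 pickhi [-0.54  0.61  1.01  1.98 -0.66  0.92  0.84]
1 place [-0.31  0.62  0.43  2.07 -0.48  0.55  0.44]
1 cap [-0.29  0.68  0.57  2.05 -0.65  0.6   0.7 ]
1 mid [-0.65  0.56  0.89  2.04 -0.59  0.82  0.56]
1 up [-0.65  0.42  0.61  2.02 -0.34  0.8   0.13]
1 upt [-0.35  0.56  0.67  2.02 -1.05  1.16  0.93]
1 upT [ 0.05  0.8   0.41  1.95 -1.27  1.61  1.24]
1 exit [-0.77  0.22  0.72  1.87 -0.16  1.11 -0.02]
-1 pick [-0.61  1.14  1.26  2.04 -1.29  1.11 -1.82]
-1 pickhi [-0.65  0.81  1.27  1.98 -0.91  1.08 -2.08]
-1 place [-0.79  1.12  1.26  2.09 -1.29  1.09 -2.01]
-1 cap [-0.67  1.14  1.25  2.07 -1.31  1.11 -1.9 ]
-1 mid [-0.84  0.82  1.27  2.05 -0.95  1.04 -2.25]
-1 up [ 0.71  0.67 -1.18  1.93  0.73  1.05  2.31]
-1 upt [-0.67  0.94  1.27  2.04 -1.32  1.61 -1.97]
-1 upT [-0.11  0.88  0.64  1.96 -1.35  1.76 -1.84]
-1 exit [ 0.75  0.42 -1.18  1.78  0.41  1.22  2.58]
```

Run:
```python
import numpy as np
from h import *
C=cloud("top",np.load("pics/topavg.npz")["d"])
for lo,hi in((.05,.15),(.15,.3),(.3,.6)):
  m=(C[...,2]>lo)&(C[...,2]<hi)&(C[...,0]>.3)
  for a,b in((.5,.9),(.2,.5),(0.05,.2),(-.3,-.05),(-.5,-.3)):
    P=C[m&(C[...,1]>a)&(C[...,1]<b)]
    if len(P): print(lo,(a,b),len(P),np.percentile(P,[1,99],axis=0).round(3).tolist(),P.min(0).round(2))
s=env.get_state()
for y in(.5,.35,.2,0,-.165):
  for x in (.43,.3) :
    q,z=Q(.024); r=kin.inverse_kinematics([x,y,.36],q); print(x,y,None if r is None else r.round(2))
```

```text
0.05 (0.5, 0.9) 4094 [[0.814, 0.596, 0.051], [1.061, 0.855, 0.148]] [0.77 0.58 0.05]
0.05 (0.2, 0.5) 2185 [[0.48, 0.202, 0.051], [1.061, 0.386, 0.149]] [0.48 0.2  0.05]
0.05 (0.05, 0.2) 1937 [[0.504, 0.052, 0.053], [1.061, 0.198, 0.149]] [0.5  0.05 0.05]
0.05 (-0.3, -0.05) 3515 [[0.648, -0.297, 0.051], [1.061, -0.053, 0.148]] [ 0.51 -0.3   0.05]
0.05 (-0.5, -0.3) 4212 [[0.567, -0.497, 0.051], [1.061, -0.303, 0.149]] [ 0.56 -0.5   0.05]
0.15 (0.5, 0.9) 1454 [[0.713, 0.502, 0.151], [1.039, 0.778, 0.263]] [0.71 0.5  0.15]
0.15 (0.2, 0.5) 4966 [[0.482, 0.203, 0.151], [1.04, 0.48, 0.299]] [0.48 0.2  0.15]
0.15 (0.05, 0.2) 3366 [[0.747, 0.052, 0.152], [1.031, 0.198, 0.299]] [0.74 0.05 0.15]
0.15 (-0.3, -0.05) 3667 [[0.74, -0.235, 0.152], [1.039, -0.052, 0.299]] [ 0.74 -0.24  0.15]
0.15 (-0.5, -0.3) 4337 [[0.584, -0.5, 0.152], [1.024, -0.335, 0.297]] [ 0.56 -0.5   0.15]
0.3 (0.2, 0.5) 24658 [[0.486, 0.239, 0.308], [0.883, 0.42, 0.389]] [0.48 0.2  0.3 ]
0.3 (0.05, 0.2) 1541 [[0.779, 0.052, 0.301], [0.809, 0.199, 0.341]] [0.78 0.05 0.3 ]
0.3 (-0.3, -0.05) 1940 [[0.772, -0.236, 0.301], [0.803, -0.052, 0.341]] [ 0.77 -0.24  0.3 ]
0.3 (-0.5, -0.3) 449 [[0.732, -0.5, 0.301], [0.787, -0.486, 0.364]] [ 0.73 -0.5   0.3 ]
0.43 0.5 [-1.21  0.42  0.37  1.55 -0.16  1.2  -0.8 ]
0.3 0.5 [-1.4   0.28  0.33  1.73 -0.1   1.14 -1.02]
0.43 0.35 [-1.13  0.23  0.41  1.8  -0.1   1.13 -0.67]
0.3 0.35 [-1.32  0.05  0.34  1.99 -0.02  1.1  -0.95]
0.43 0.2 [-1.02  0.08  0.49  1.97 -0.04  1.1  -0.49]
0.3 0.2 [-1.2  -0.17  0.39  2.18  0.07  1.12 -0.82]
0.43 0 [-0.92 -0.05  0.77  2.07  0.04  1.1  -0.14]
0.3 0 [-0.73 -0.33  0.4   2.28  0.14  1.18 -0.38]
0.43 -0.165 [-1.02  0.1   1.38  2.03 -0.11  1.1   0.43]
0.3 -0.165 [-0.39 -0.27  0.59  2.22  0.17  1.16  0.14]
```

The tower (x>0.48, y 0.2–0.5, 0.39 m high) stands in the direct sweep. I'll retract first, swing the base at small radius, then approach the pick from above.

Run:
```python
import numpy as np
from h import *
s=env.get_state(); o=s["orientation"]
env.reach([.125,.43,.34],o)
q=env.get_state()["qpos"].copy(); print(q.round(2))
q[0]+=1.30+.2; env.goto_joints(q); s=env.get_state(); print(s["tcp_pos"].round(3),s["time"])
qq,z=Q(.024)
for g in((.531,-.165,.15),(.531,-.165,.024)): print(kin.inverse_kinematics(tcp(g,qq,z),qq))
```

```text
[-1.43  0.06 -0.    2.02  0.    1.05 -0.13]
[ 0.439 -0.093  0.34 ] 3.5
[ 0.14895898  0.40139651  0.05024868  1.93730134 -0.02726613  0.8035346
  0.23814932]
[ 0.16288652  0.59839301  0.03359994  1.99405708 -0.03623062  0.5496977
  0.24554842]
```

Run:
```python
import numpy as np
from h import *
q,z=Q(.024)
env.grip(.07,40)
g=np.array((.531,-.164,.026))
env.reach(tcp(g+[0,0,.10],q,z),q)
print(env.movel(tcp(g,q,z),.12,stop_force=8)); print(env.get_state()["tcp_pos"])
env.grip(.0,40); s=env.get_state(); print(s["opening"],s["force"].round(2),s["tcp_pos"],s["time"])
f0=s["force"]
print(env.movel(tcp(g+[0,0,.03],q,z),.06)); env.dwell(.3); s=env.get_state(); print(s["opening"],(s["force"]-f0).round(2),s["torque"].round(2),s["tcp_pos"])
snap("scene","lift",(280,140,440,300),5); snap("top","liftt",(220,130,460,270),3.3)
```

```text
False
[ 0.53151271 -0.16413683  0.08078542]
0.03681233197815022 [-0.16  0.37  5.46] [ 0.5318083  -0.16417425  0.08101569] 5.9917
False
0.037194627011413704 [ 0.62 -0.29 -9.5 ] [-0.01 -0.06  0.  ] [ 0.53083032 -0.16395529  0.10967042]
```

View pics/lift.png

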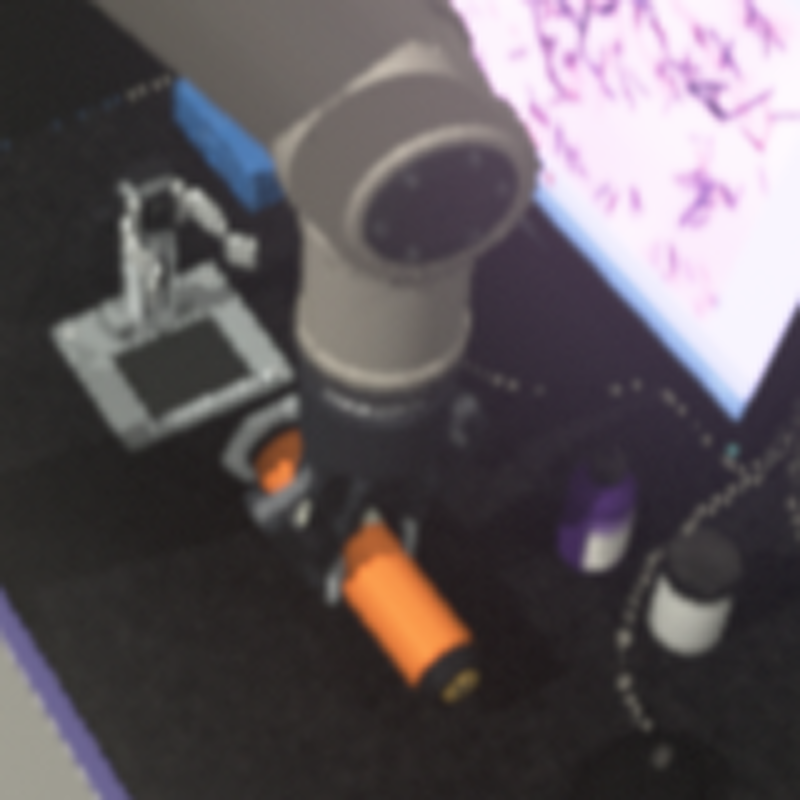

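View pics/liftt.png

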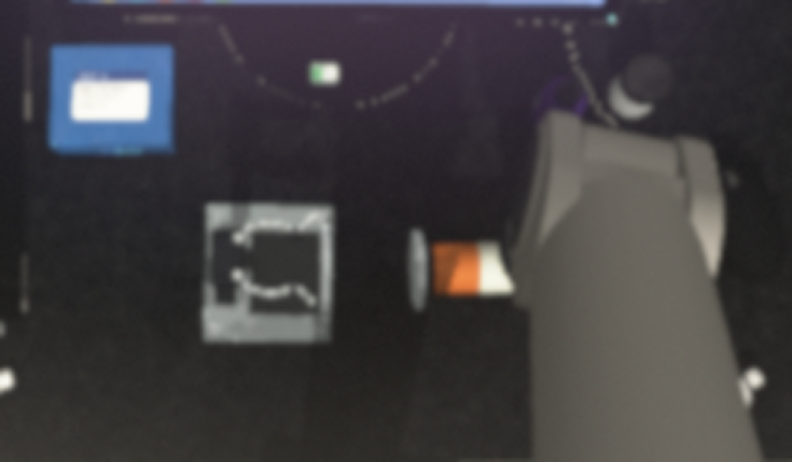

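The cartridge is held and level enough. The flange shows at about (347,212) in the top view. I'll check the flange height and y from depth to place the foot.

Run:
```python
import numpy as np
from h import *
p,d=camera("top"); C=cloud("top",d)
m=(C[...,2]>.03)&(C[...,2]<.15); m[:,:335]=0;m[:,372:]=0;m[:197]=0;m[:,360:]=0;m[228:]=0
P=C[m]; fl=P[(P[:,2]>P[:,2].max()-.012)]; print(fl.min(0).round(4),np.median(fl,0).round(4),fl.max(0).round(4))
for c in range(343,362): 
    k=C[209:214,c]; print(c,k[:,1].mean().round(4),k[:,2].mean().round(4))
```

```text
[ 0.5064 -0.1101  0.0717] [ 0.5291 -0.0817  0.0765] [ 0.547  -0.0764  0.0837]
343 -0.0734 -0.0013
344 -0.0742 0.0325
345 -0.0753 0.0585
346 -0.0765 0.0808
347 -0.0665 0.2795
348 -0.0815 0.0817
349 -0.0847 0.0727
350 -0.0872 0.0726
351 -0.0898 0.0723
352 -0.0924 0.0702
353 -0.095 0.0701
354 -0.0976 0.0691
355 -0.0999 0.0724
356 -0.1025 0.0715
357 -0.1051 0.0707
358 -0.1076 0.0716
359 -0.1101 0.0713
360 -0.1129 0.0688
361 -0.1152 0.0716
```

Run:
```python
import numpy as np
from h import *
q,z=Q(SY)
t=st(0,.019+.0875,0)
print(t,env.movel([t[0],t[1],.1095],.08,rot=q)); env.dwell(.2)
print(env.get_state()["tcp_pos"],env.get_state()["force"].round(2))
r=env.movel([t[0],t[1],.0828],.03,stop_force=3); s=env.get_state(); print(r,s["tcp_pos"],s["force"].round(2),s["time"])
snap("top","placed_t",(220,130,460,270),3.3);snap("scene","placed",(280,140,440,300),5)
```

```text
[ 0.52863131 -0.07786401  0.        ] False
[ 0.52860352 -0.07838461  0.10949811] [-0.11 -0.23 -3.61]
True [ 0.52841928 -0.07811785  0.08301749] [ 0.03 -0.48  4.82] 9.3583
```

View pics/placed.png

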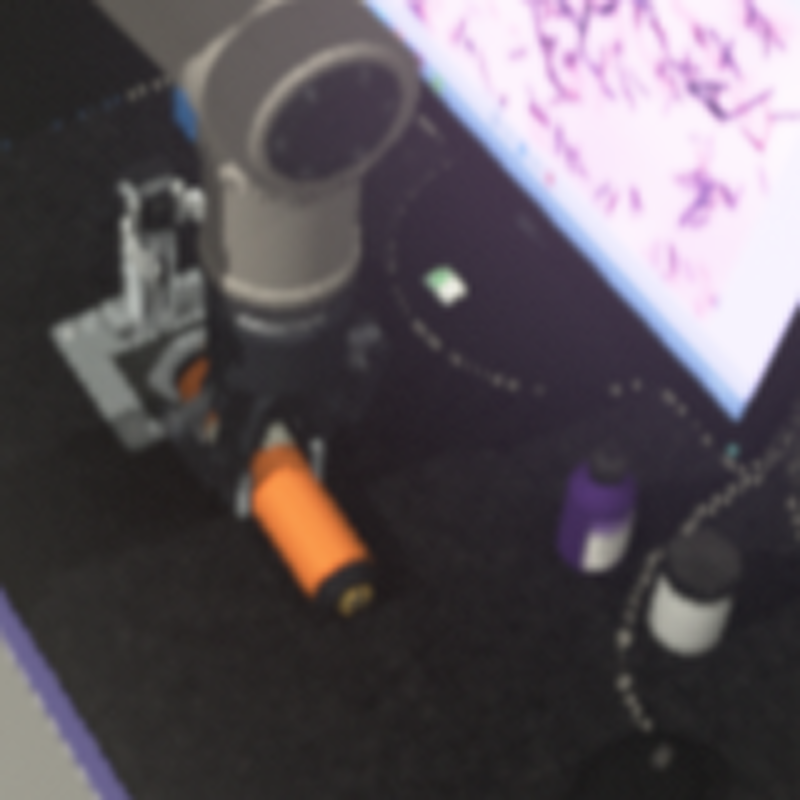

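View pics/placed_t.png

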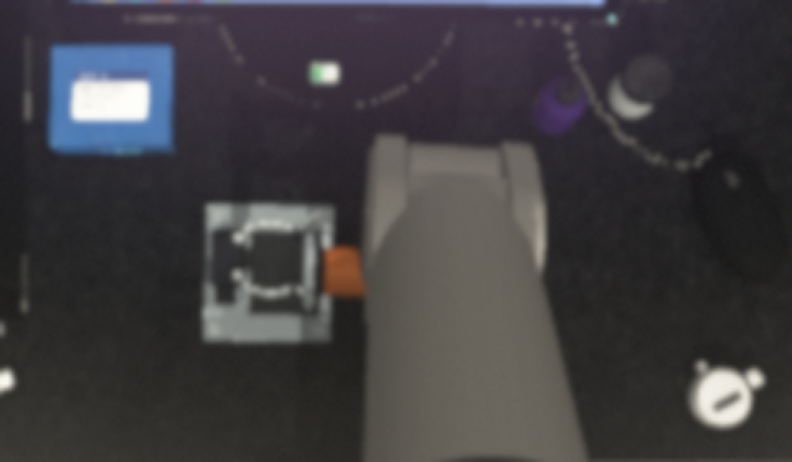

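The flange sits behind the sill: its bright bar is at zoom x≈309 and the sill is at ≈326. Next I'll release, slide out along the tube, regrip near the cap, and draw gently outward until the flange catches the sill.

Run:
```python
import numpy as np
from h import *
q,z=Q(SY); dv=np.array([np.sin(SY),-np.cos(SY),0])
# plan check of arc first
L=.146
for th in np.radians([0,20,40,60,75,90]):
    for k in(.7,.85):
        g=st(0,.026+L*np.cos(th)-.027*np.sin(th),.004+L*np.sin(th)+.027*np.cos(th)); qq,zz=Q(SY,k*th)
        r=kin.inverse_kinematics(g-.057*zz,qq); print(int(np.degrees(th)),k,None if r is None else r.round(2))
env.grip(.058); env.dwell(.2)
s=env.get_state(); print(s["force"].round(2),s["opening"])
p=s["tcp_pos"]+dv*.0585; p[2]=.078
env.movel(p,.08)
snap("top","pre_t",(220,130,460,270),3.3); snap("scene","pre",(280,140,440,300),5)
print(env.get_state()["tcp_pos"],env.get_state()["time"])
```

```text
0 0.7 [ 0.12  0.57  0.04  2.02 -0.04  0.56  0.16]
0 0.85 [ 0.12  0.57  0.04  2.02 -0.04  0.56  0.16]
20 0.7 [ 0.39  0.53 -0.17  1.95 -0.23  0.73  0.39]
20 0.85 [ 0.45  0.55 -0.21  1.94 -0.26  0.75  0.43]
40 0.7 [ 0.6   0.55 -0.36  1.9  -0.37  0.88  0.51]
40 0.85 [ 0.69  0.6  -0.42  1.88 -0.42  0.93  0.58]
59 0.7 [ 0.73  0.61 -0.5   1.89 -0.52  0.98  0.61]
59 0.85 [ 0.79  0.69 -0.53  1.86 -0.6   1.05  0.7 ]
75 0.7 [ 0.78  0.68 -0.57  1.89 -0.64  1.02  0.69]
75 0.85 [ 0.85  0.8  -0.6   1.86 -0.71  1.11  0.79]
90 0.7 [ 0.81  0.79 -0.64  1.9  -0.74  1.03  0.78]
90 0.85 [ 0.87  0.94 -0.67  1.87 -0.8   1.14  0.88]
[ 0.69 -0.44 -0.01] 0.05802815037042696
[ 0.52574835 -0.13565814  0.077995  ] 10.9833
```

View pics/pre_t.png

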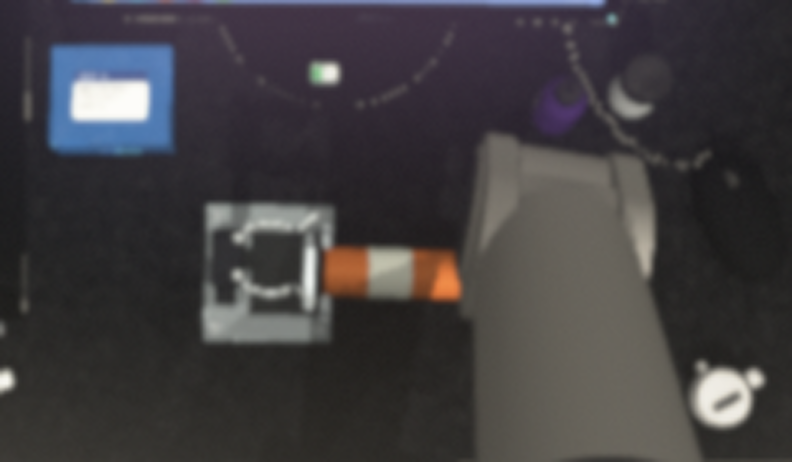

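View pics/pre.png

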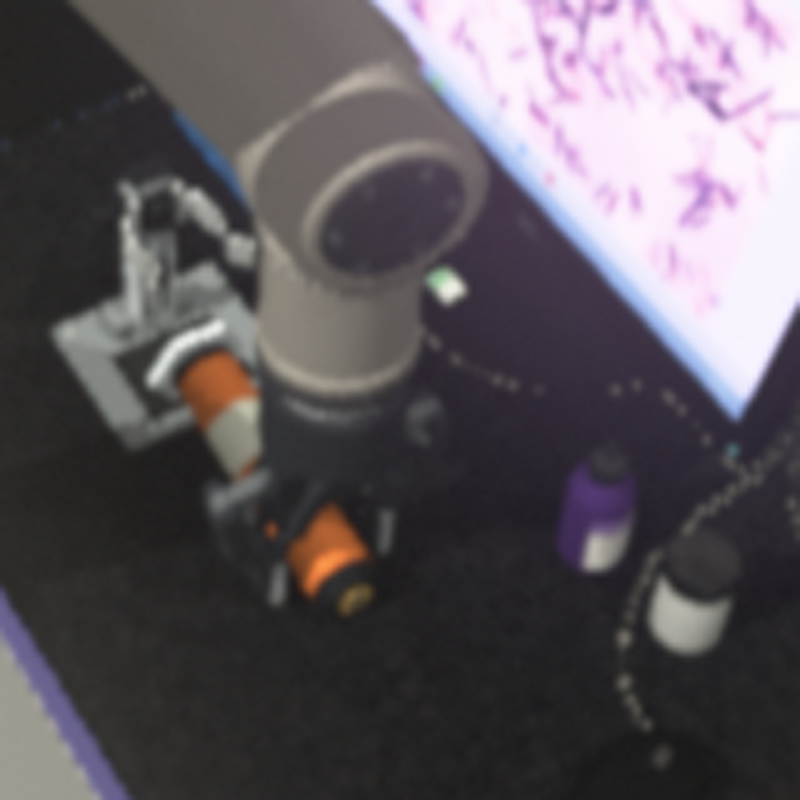

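The cartridge lies in place over the sill, aligned with the base centreline. I'll grip near the cap and draw out to the sill.

Run:
```python
import numpy as np
from h import *
dv=np.array([np.sin(SY),-np.cos(SY),0])
env.grip(0,25); env.dwell(.2)
s=env.get_state(); p0=s["tcp_pos"]; print(s["opening"],p0,s["force"].round(2))
r=env.movel(p0+dv*.014+[0,0,.001],.015,stop_force=5); s1=env.get_state(); print(r,s1["tcp_pos"],(s1["tcp_pos"]-p0)@dv,s1["force"].round(2),s1["time"])
np.save("anchor.npy",s1["tcp_pos"])
snap("top","drawn_t",(220,130,460,270),3.3)
```

```text
0.03729265527590331 [ 0.52592524 -0.13602494  0.07817653] [0.26 3.27 4.69]
True [ 0.52511626 -0.14449651  0.07820171] 0.008489739105891406 [-0.13  1.21  2.28] 12.0917
```

Run:
```python
import cv2,numpy as np
a=cv2.imread("pics/pre_t.png")[190:360,190:500];b=cv2.imread("pics/drawn_t.png")[190:360,190:500]
cv2.imwrite("pics/cmp.png",cv2.resize(np.vstack([a,b]),None,fx=1.7,fy=1.7))
```

```text
(no output)
```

View pics/cmp.png

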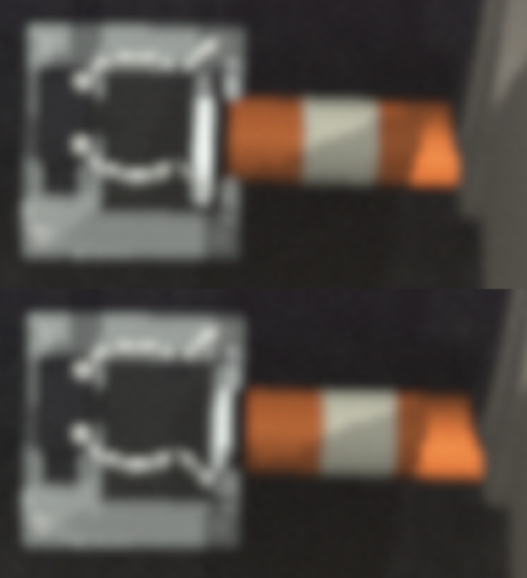

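The flange moved out about 8 mm with the tube. Before tipping, I'll check with depth that it's at the sill and still down on the base.

Run:
```python
import numpy as np
from h import *
D=[]
for i in range(4):
    p,d=camera("top"); d=d.astype(float); d[d==0]=np.nan; D.append(d)
C=cloud("top",np.nanmedian(D,0))
for c in range(310,332): 
    k=C[209:216,c]; print(c,np.median(k[:,1]).round(4),np.median(k[:,2]).round(4))
print(env.get_state()["force"].round(2))
```

```text
310 0.0165 0.0038
311 0.0138 0.0038
312 0.0111 0.0033
313 0.0084 0.0036
314 0.0057 0.0027
315 0.0027 0.0183
316 -0.0006 0.0568
317 -0.0032 0.0565
318 -0.0058 0.056
319 -0.0083 0.0473
320 -0.0109 0.0478
321 -0.0135 0.0471
322 -0.0161 0.0458
323 -0.0187 0.0467
324 -0.0213 0.046
325 -0.0239 0.0463
326 -0.0265 0.0466
327 -0.0291 0.046
328 -0.0317 0.0443
329 -0.0343 0.0457
330 -0.0369 0.0451
331 -0.0396 0.0452
[-0.02 -3.26  2.89]
```

The flange top is at 0.057 and the foot face at stand y≈26.6 mm, so it's on the base and against the sill. Now I'll tip it up in an arc about the foot edge, stopping at 66° to look.

```bash
cat >> h.py <<'E'
dv=np.array([np.sin(SY),-np.cos(SY),0]); lat=np.array([np.cos(SY),np.sin(SY),0])
TH0=-.0695; OFF=.0574; K=.8
def arc(th):
    p1=np.load("anchor.npy"); L=(p1-S0)@dv-.026-.0019
    l0=(p1-S0)@lat; a=(th-TH0)/(np.pi/2-TH0)
    q,z=Q(SY,K*(th-TH0))
    g=S0+dv*(.026+L*np.cos(th)-.027*np.sin(th))+np.array([0,0,.004+L*np.sin(th)+.027*np.cos(th)])+lat*l0*(1-min(1,a*1.3))
    return g-OFF*z,q
E
python3 - <<'E'
import numpy as np
from h import *
print(arc(TH0)[0],env.get_state()["tcp_pos"])
for t in (4,12,20,29,38,47,56,66):
    p,q=arc(np.radians(t)); r=env.movel(p,.08,rot=q,stop_force=25); s=env.get_state()
    print(t,r,(s["tcp_pos"]-p).round(4),s["force"].round(1),s["opening"].round(4),round(s["time"],1))
    if r: break
snap("scene","tip1",(280,140,440,300),5); snap("top","tip1t",(220,130,460,270),3.3)
E
```

```text
[ 0.52512603 -0.14412084  0.0782445 ] [ 0.52511806 -0.14443474  0.0782045 ]Traceback (most recent call last):
  File "<stdin>", line 6, in <module>
AttributeError: 'float' object has no attribute 'round'
```

Run:
```python
import numpy as np
from h import *
for t in (4,12,20,29,38,47,56,66):
    p,q=arc(np.radians(t)); r=env.movel(p,.08,rot=q,stop_force=25); s=env.get_state()
    print(t,r,(s["tcp_pos"]-p).round(4),s["force"].round(1),round(s["opening"],4),round(s["time"],1))
    if r: break
snap("scene","tip1",(280,140,440,300),5); snap("top","tip1t",(220,130,460,270),3.3)
```

```text
4 False [-0.0002  0.0002 -0.0004] [-0.4 -0.6 -1.4] 0.0369 13.0
12 False [ 0.0001 -0.0004 -0.0001] [ 0.1  1.2 -3.6] 0.0373 13.4
20 False [-0.0002 -0.0002 -0.0006] [ 0.1  0.7 -4.5] 0.0373 13.7
29 False [-0.0002 -0.0002 -0.0008] [ 0.2 -0.2 -4.4] 0.037 14.1
38 False [-0.0002 -0.0003 -0.0008] [-0.1 -0.4 -4.2] 0.0371 14.5
47 False [-0.0002 -0.0001 -0.0006] [ 0.3  0.4 -3.2] 0.0373 14.8
56 True [ 0.0002 -0.0123 -0.0042] [-0.4 -0.7 -5.4] 0.0366 15.0
```

View pics/tip1.png

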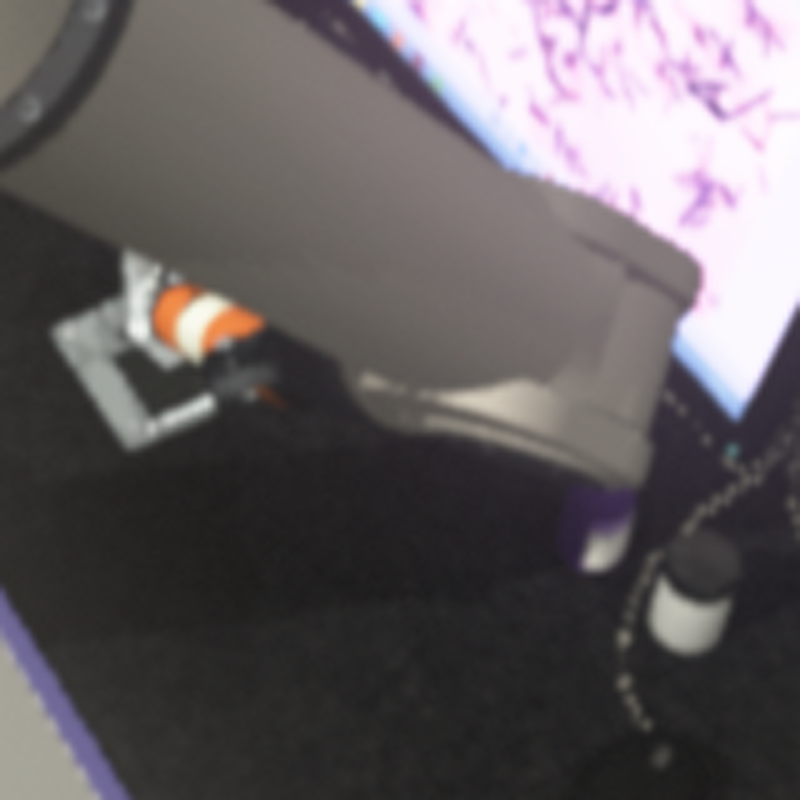

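View pics/tip1t.png

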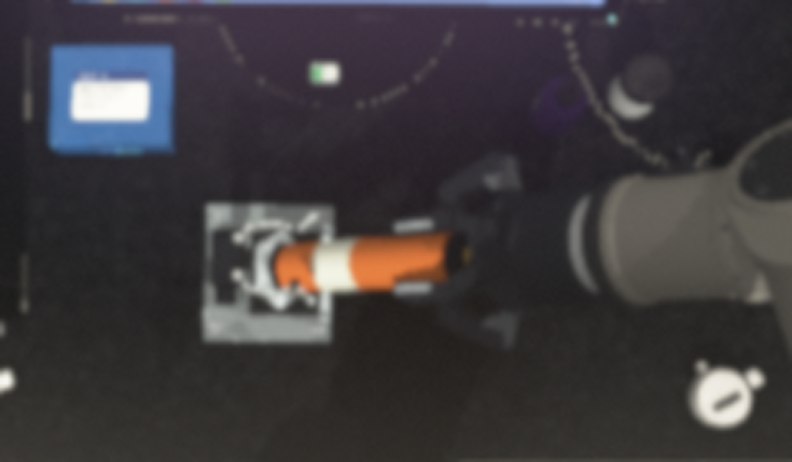

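The top view shows that the tube didn't tip up with the gripper. I pitched the tool in the unhelpful direction, so the pads held the tube back and its foot probably lifted. I'll measure before moving anything.

Run:
```python
import numpy as np
from h import *
D=[]
for i in range(4):
    p,d=camera("top"); d=d.astype(float); d[d==0]=np.nan; D.append(d)
C=cloud("top",np.nanmedian(D,0))
for c in range(292,364,2): 
    k=C[208:213,c]; print(c,np.nanmedian(k,0).round(4))
for r in (202,206,210,214,218): print(r,C[r,292:312,2].round(3))
s=env.get_state(); print(s["tcp_pos"],s["force"].round(2),Ro.from_quat(np.r_[s["orientation"][1:],s["orientation"][0]]).as_matrix()[:,2])
```

```text
292 [0.5252 0.0562 0.1231]
294 [0.5302 0.0516 0.1206]
296 [0.5375 0.0546 0.0025]
298 [0.5314 0.0456 0.0602]
300 [0.5318 0.0406 0.0579]
302 [0.5317 0.0354 0.0583]
304 [0.5313 0.0301 0.0615]
306 [0.5308 0.0248 0.0657]
308 [0.5303 0.0195 0.0702]
310 [0.5299 0.0143 0.0735]
312 [0.5295 0.0091 0.0772]
314 [0.5291 0.004  0.0813]
316 [ 0.5286 -0.0011  0.0845]
318 [ 0.5282 -0.0062  0.089 ]
320 [ 0.5277 -0.0112  0.0931]
322 [ 0.5274 -0.0162  0.0966]
324 [ 0.527  -0.0211  0.0999]
326 [ 0.5267 -0.026   0.1029]
328 [ 0.526  -0.0309  0.1072]
330 [ 0.5257 -0.0357  0.1112]
332 [ 0.5251 -0.0405  0.1153]
334 [ 0.525  -0.0453  0.1179]
336 [ 0.5244 -0.05    0.1215]
338 [ 0.5241 -0.0547  0.1247]
340 [ 0.5238 -0.0594  0.1283]
342 [ 0.5234 -0.064   0.1319]
344 [ 0.523  -0.0686  0.1343]
346 [ 0.5227 -0.0731  0.1382]
348 [ 0.5222 -0.0776  0.1428]
350 [ 0.5219 -0.0821  0.1454]
352 [ 0.5216 -0.0865  0.1483]
354 [ 0.5214 -0.0911  0.1497]
356 [ 0.521  -0.0955  0.1529]
358 [ 0.5206 -0.0998  0.157 ]
360 [ 0.5209 -0.1048  0.1538]
362 [ 0.5181 -0.1066  0.1818]
202 [ 0.124  0.122  0.102  0.003  0.004  0.003  0.003 -0.     0.053  0.052
  0.051  0.05   0.046  0.043  0.038  0.035  0.032  0.103  0.002  0.004]
206 [0.124 0.119 0.121 0.12  0.003 0.003 0.059 0.062 0.059 0.056 0.054 0.057
 0.058 0.061 0.064 0.066 0.067 0.068 0.071 0.072]
210 [0.123 0.117 0.121 0.118 0.003 0.057 0.062 0.061 0.057 0.058 0.058 0.059
 0.061 0.064 0.066 0.067 0.07  0.074 0.073 0.077]
214 [0.123 0.118 0.001 0.002 0.004 0.057 0.062 0.061 0.059 0.055 0.054 0.057
 0.059 0.06  0.061 0.062 0.119 0.12  0.069 0.071]
218 [0.018 0.01  0.004 0.004 0.003 0.104 0.113 0.12  0.118 0.12  0.119 0.118
 0.12  0.118 0.112 0.043 0.03  0.028 0.024 0.118]
[ 0.52805016 -0.11052159  0.17440104] [-0.55 -0.56 -4.38] [ 0.02186959  0.69207681 -0.72149249]
```

The tilt is only about 36° and the foot edge is ~13 mm up and ~12 mm inward. The pad friction carried the foot along. I'll land the foot again, lay the cartridge back down behind the sill, and redo the tipping with the gripper turning along with the cartridge.

Run:
```python
import numpy as np
from h import *
s=env.get_state(); p=s["tcp_pos"].copy()
for i in range(3):
    r=env.movel(p-[0,0,.007*(i+1)],.03,stop_force=4); s=env.get_state(); print(r,s["tcp_pos"],s["force"].round(1))
    if r: break
p1,d1=camera("top"); C=cloud("top",d1)
for c in range(294,330,2): print(c,np.nanmedian(C[208:213,c],0).round(4)[1:])
snap("top","low_t",(220,130,460,270),3.3)
```

```text
False [ 0.52789432 -0.11042231  0.16711763] [ 0.7  0.4 -3.9]
False [ 0.52808442 -0.11044712  0.16031105] [ 0.4  0.1 -3. ]
True [ 0.52817969 -0.11119219  0.15738613] [ 0.2 -1.1 -0. ]
294 [0.0518 0.1173]
296 [0.0546 0.0031]
298 [0.0462 0.0503]
300 [0.0414 0.0436]
302 [0.036  0.0464]
304 [0.0306 0.0516]
306 [0.0253 0.0541]
308 [0.02   0.0572]
310 [0.0147 0.0614]
312 [0.0095 0.0649]
314 [0.0042 0.0692]
316 [-0.0009  0.0736]
318 [-0.006   0.0761]
320 [-0.0111  0.0803]
322 [-0.0162  0.0817]
324 [-0.0212  0.0849]
326 [-0.0261  0.0882]
328 [-0.0311  0.0931]
```

The foot has landed on the base at about 34° of tilt. I'll lower the cap end back to the bench with the pitch kept, since the foot contact flattens the tube, then release and check.

Run:
```python
import numpy as np
from h import *
s=env.get_state(); p=s["tcp_pos"].copy(); o=s["orientation"]
Rm=Ro.from_quat(np.r_[o[1:],o[0]]).as_matrix(); z=Rm[:,2]
g=p+.0574*z; E=st(0,.0135,.004); v=g-E; a,h=v@dv,v[2]; l=v@lat
for k in (8,16,24,32,38):
    c,sn=np.cos(np.radians(k)),np.sin(np.radians(k))
    gg=E+lat*l+dv*(a*c+h*sn)+np.array([0,0,h*c-a*sn])
    r=env.movel(gg-.0574*z,.05,stop_force=8); s=env.get_state(); print(k,r,s["tcp_pos"].round(4),gg.round(4),s["force"].round(1),round(s["opening"],4),round(s["time"],1))
    if r: break
snap("top","lay_t",(220,130,460,270),3.3); snap("scene","lay",(280,140,440,300),5)
p1,d1=camera("top"); C=cloud("top",d1)
for c in range(296,350,3): print(c,np.nanmedian(C[208:214,c],0).round(4)[1:])
```

```text
8 False [ 0.5274 -0.1261  0.144 ] [ 0.5291 -0.0861  0.103 ] [-1.1 -1.6 -2.3] 0.0365 16.9
16 False [ 0.5274 -0.1389  0.1291] [ 0.5288 -0.0989  0.0879] [-0.3 -1.2 -1. ] 0.0362 17.5
24 False [ 0.5271 -0.1494  0.1124] [ 0.5285 -0.1094  0.0712] [-0.7 -0.8 -1.5] 0.0359 18.0
32 False [ 0.5268 -0.1575  0.0944] [ 0.5283 -0.1176  0.0533] [-0.7 -0.2 -1.7] 0.0355 18.6
38 True [ 0.5269 -0.1616  0.0802] [ 0.5282 -0.122   0.0391] [-0.6 -1.1  5.5] 0.0355 18.9
296 [0.0546 0.0029]
299 [0.0465 0.0023]
302 [0.0383 0.0031]
305 [0.0301 0.0027]
308 [0.022 0.002]
311 [0.0138 0.0035]
314 [0.0045 0.057 ]
317 [-0.0031  0.0476]
320 [-0.0109  0.0453]
323 [-0.0187  0.0471]
326 [-0.0266  0.0463]
329 [-0.0344  0.0455]
332 [-0.0422  0.0436]
335 [-0.0501  0.0439]
338 [-0.058   0.0422]
341 [-0.0658  0.0421]
344 [-0.0736  0.0437]
347 [-0.0816  0.0409]
```

Run:
```python
import numpy as np
from h import *
env.grip(.062)
s=env.get_state(); o=s["orientation"]; z=Ro.from_quat(np.r_[o[1:],o[0]]).as_matrix()[:,2]
env.movel(s["tcp_pos"]-z*.0,.05) if 0 else None
snap("top","rel_t",(220,130,460,270),3.3); snap("scene","rel",(260,140,420,300),5)
print(env.get_state()["force"].round(2))
# feasibility of rigid arc
L=.146
for P in(45,55):
  for t in (-4,20,40,60,75,85):
    th=np.radians(t); qq,zz=Q(SY,np.radians(P)-(th-TH0))
    g=S0+dv*(.026+L*np.cos(th)-.027*np.sin(th))+np.array([0,0,.004+L*np.sin(th)+.027*np.cos(th)])
    r=kin.inverse_kinematics(g-.0574*zz,qq); print(P,t,None if r is None else r.round(2))
```

```text
[-0.04 -0.46  0.66]
45 -4 [ 0.75  0.86 -0.33  1.78 -0.53  1.    0.86]
45 20 [ 0.47  0.56 -0.19  1.92 -0.35  0.79  0.54]
45 40 [ 0.08  0.42 -0.01  2.   -0.02  0.73  0.05]
45 60 [-0.15  0.4  -0.08  1.99  0.46  0.89 -0.57]
45 75 [-0.37  0.48 -0.05  1.95  0.63  1.09 -0.85]
45 85 [-0.69  0.57  0.22  1.92  0.59  1.15 -0.89]
55 -4 [ 0.82  0.95 -0.37  1.71 -0.57  1.12  0.91]
55 20 [ 0.6   0.63 -0.27  1.88 -0.45  0.89  0.67]
55 40 [ 0.26  0.44 -0.12  1.97 -0.2   0.77  0.28]
55 60 [-0.13  0.37  0.01  2.    0.21  0.8  -0.29]
55 75 [-0.15  0.43 -0.22  1.96  0.57  1.01 -0.76]
55 85 [-0.52  0.49  0.09  1.94  0.56  1.08 -0.82]
```

View pics/rel_t.png

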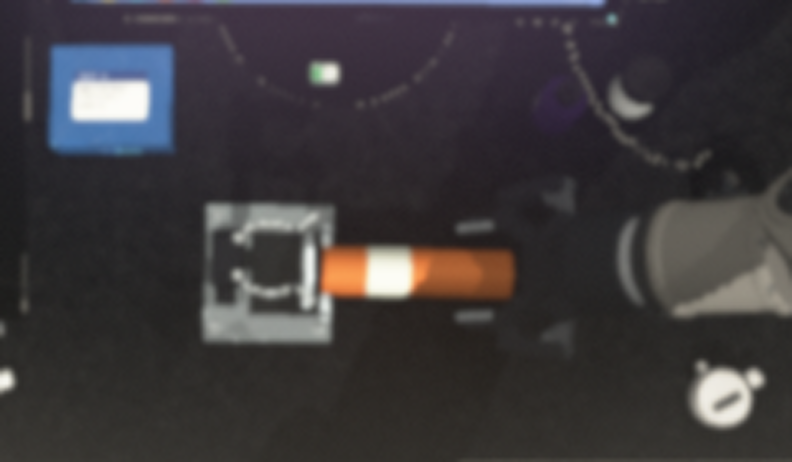

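View pics/rel.png

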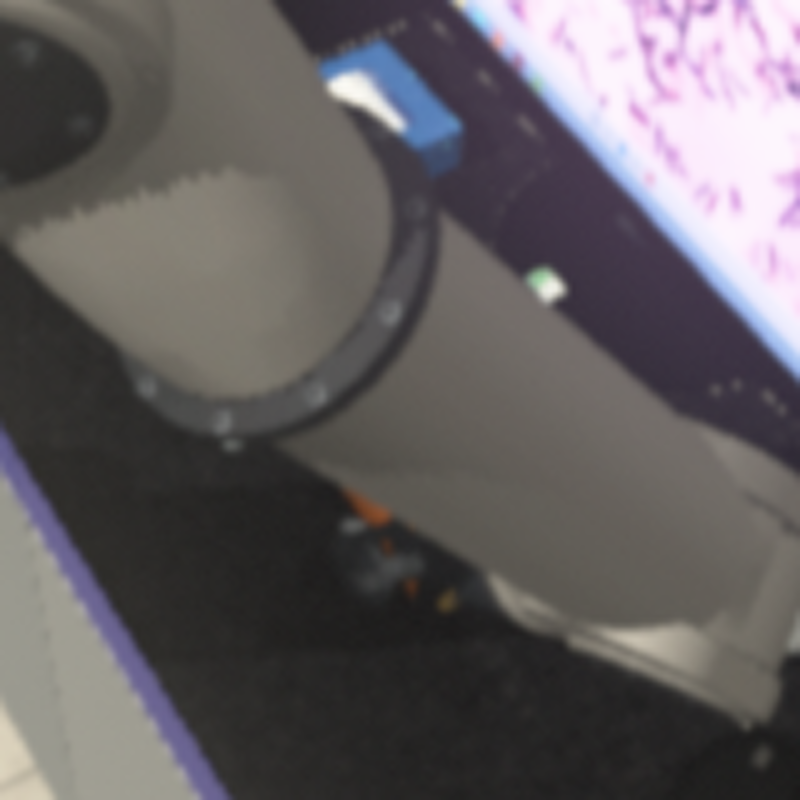

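The cartridge is lying straight over the sill again with its foot on the base and the pads open around it. I'll regrip with the tool pitched 55° towards the stand so that it can turn rigidly with the cartridge, then draw out to the sill.

Run:
```python
import numpy as np
from h import *
P=np.radians(55); q,z=Q(SY,P)
g=st(0,.169,.0212); p=g-.058*z
r=env.movel(p+[0,0,.02],.08,rot=q,stop_force=10); print(r)
r=env.movel(p,.04,stop_force=5); s=env.get_state(); print(r,(s["tcp_pos"]-p).round(4),s["force"].round(1))
env.grip(0,35); env.dwell(.2); s=env.get_state(); p0=s["tcp_pos"]; print(s["opening"],(p0-p).round(4),s["force"].round(1))
r=env.movel(p0+dv*.012,.015,stop_force=6); s=env.get_state(); print(r,(s["tcp_pos"]-p0)@dv,s["tcp_pos"],s["force"].round(1),s["time"])
np.save("anchor2.npy",s["tcp_pos"])
p1,d1=camera("top"); C=cloud("top",d1)
for c in range(310,334,2): print(c,np.nanmedian(C[208:214,c],0).round(4)[1:])
snap("top","regrip_t",(220,130,460,270),3.3)
```

```text
False
False [-0.      0.0001 -0.0001] [-0.4 -1.2 -0.9]
0.036847981990049204 [ 0.0003 -0.0001  0.0003] [ 0.7 -1.1  2.1]
True 0.010123320655854837 [ 0.52542299 -0.19807277  0.05464069] [ 0.2 -1.8  3.8] 21.9083
310 [0.0165 0.0043]
312 [0.011  0.0043]
314 [0.0056 0.0038]
316 [-0.0006  0.0573]
318 [-0.0058  0.0558]
320 [-0.0109  0.0477]
322 [-0.0161  0.0478]
324 [-0.0213  0.0479]
326 [-0.0266  0.0458]
328 [-0.0318  0.0466]
330 [-0.037   0.0441]
332 [-0.0422  0.0437]
```

View pics/regrip_t.png

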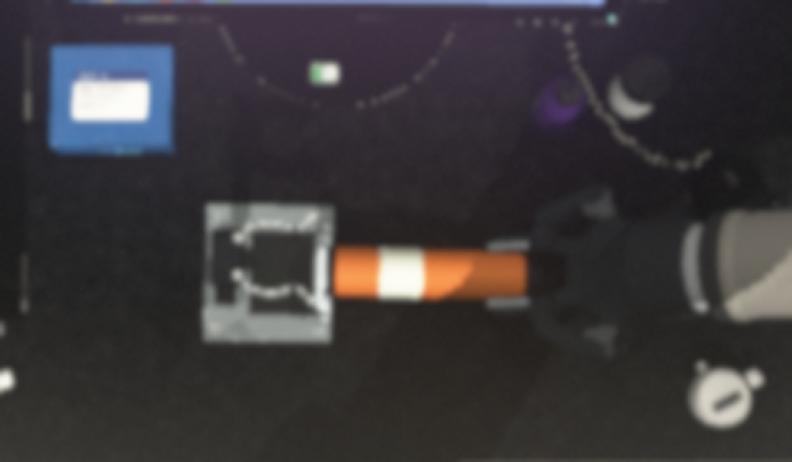

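The foot is at the sill on the base (flange top at 0.057, face at y≈0.002). Now I'll rotate tool and cartridge together about the foot edge, checking at 30°.

```bash
cat >> h.py <<'E'
def rig(dth,P=np.radians(55),zb=0.):
    p1=np.load("anchor2.npy"); E=st(0,.026,.004); v=p1-E; a,h,l=v@dv,v[2],v@lat
    c,s=np.cos(dth),np.sin(dth); q,z=Q(SY,P-dth)
    return E+lat*l*(1-min(1,dth/1.0))+dv*(a*c-h*s)+np.array([0,0,h*c+a*s-zb]),q
def footcheck(rows=(208,214),cols=range(292,330,2)):
    p1,d1=camera("top"); C=cloud("top",d1)
    print([tuple(np.nanmedian(C[rows[0]:rows[1],c],0).round(3)[1:].tolist()) for c in cols])
E
python3 - <<'E'
import numpy as np
from h import *
for t in (8,16,24,32):
    p,q=rig(np.radians(t),zb=.0005); r=env.movel(p,.08,rot=q,stop_force=25); s=env.get_state()
    print(t,r,(s["tcp_pos"]-p).round(4),s["force"].round(1),s["torque"].round(2),round(s["opening"],4),round(s["time"],1))
    if r: break
footcheck(); snap("top","rig1",(220,130,460,270),3.3)
E
```

```text
8 False [-0.0002  0.0001 -0.0003] [ 0.7 -0.2 -3.2] [-0.8  -0.15 -0.33] 0.0367 22.5
16 False [-0.0004 -0.0001 -0.0007] [ 0.2  1.1 -2.2] [-0.69 -0.13 -0.15] 0.037 23.0
24 False [-0.0003 -0.0003 -0.0007] [ 0.2  0.8 -2.3] [-0.64 -0.12 -0.14] 0.0369 23.5
32 False [-0.0003 -0.0004 -0.0007] [ 0.5  1.  -2.1] [-0.34 -0.13 -0.15] 0.0367 24.0
[(0.056, 0.122), (0.056, 0.062), (0.055, 0.003), (0.049, 0.002), (0.044, 0.004), (0.038, 0.002), (0.033, 0.002), (0.025, 0.052), (0.02, 0.048), (0.015, 0.049), (0.01, 0.05), (0.005, 0.053), (-0.001, 0.056), (-0.006, 0.058), (-0.011, 0.062), (-0.016, 0.065), (-0.021, 0.067), (-0.026, 0.07), (-0.031, 0.071)]
```

View pics/rig1.png

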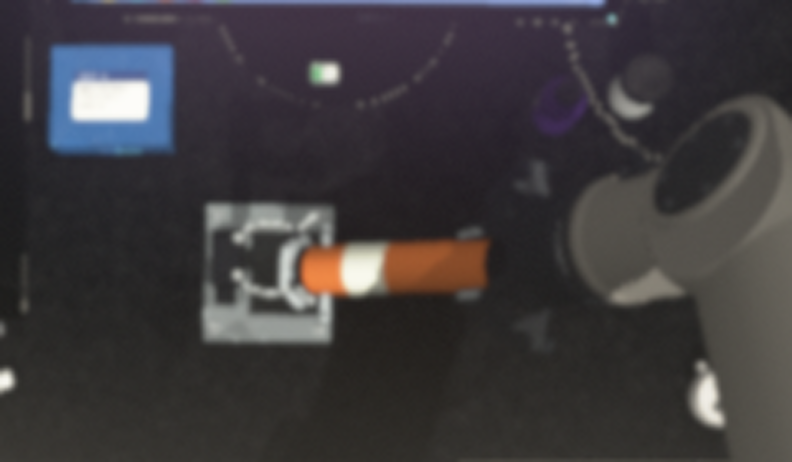

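It's tracking well: the flange's top corner is at (0.025, 0.053) against the expected (0.028, 0.052), so the foot is down, and the tool carries about half the weight. I'll continue.

Run:
```python
import numpy as np
from h import *
for t in (40,48,56,64,70):
    p,q=rig(np.radians(t),zb=.0008); r=env.movel(p,.08,rot=q,stop_force=25); s=env.get_state()
    print(t,r,(s["tcp_pos"]-p).round(4),s["force"].round(1),s["torque"].round(2),round(s["opening"],4),round(s["time"],1))
    if r: break
footcheck(); snap("top","rig2",(220,130,460,270),3.3);snap("scene","rig2s",(260,140,420,300),5)
```

```text
40 False [-0.     -0.0004 -0.0003] [ 0.7 -0.3 -1.6] [-0.04 -0.25 -0.02] 0.0371 24.6
48 False [-0.     -0.0009 -0.0004] [ 0.7 -1.7 -1.7] [-0.23 -0.27 -0.12] 0.037 25.1
56 False [-0.0001 -0.0016  0.    ] [-0.7 -3.1  5.3] [-0.71  0.29  0.04] 0.0367 25.7
64 False [ 0.0002 -0.0017  0.0006] [-1.7 -4.8  9.7] [-1.12  0.49  0.03] 0.0372 26.2
70 False [ 0.0003 -0.0017  0.0011] [-2.1 -5.1 13.2] [-1.35  0.81  0.01] 0.0369 26.6
[(0.022, 0.569), (0.019, 0.568), (0.017, 0.567), (0.014, 0.565), (0.012, 0.563), (0.009, 0.562), (0.007, 0.559), (0.005, 0.556), (0.002, 0.551), (-0.0, 0.547), (-0.003, 0.54), (-0.005, 0.529), (-0.008, 0.512), (-0.011, 0.506), (-0.013, 0.496), (-0.016, 0.48), (-0.02, 0.311), (-0.024, 0.303), (-0.028, 0.294)]
```

View pics/rig2.png

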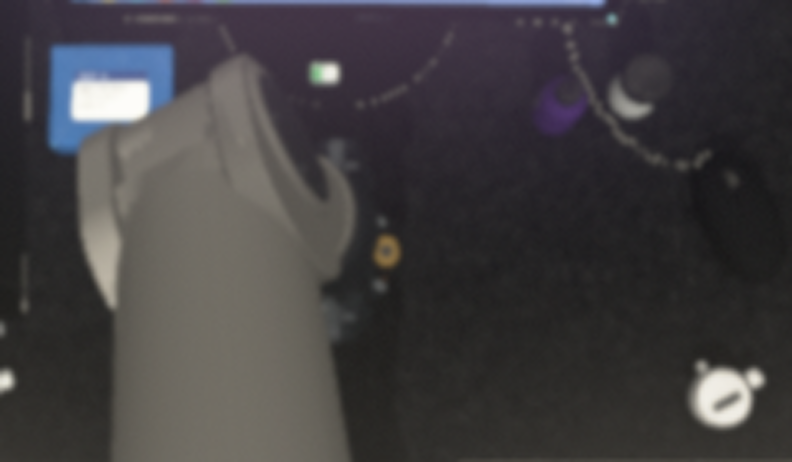

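View pics/rig2s.png

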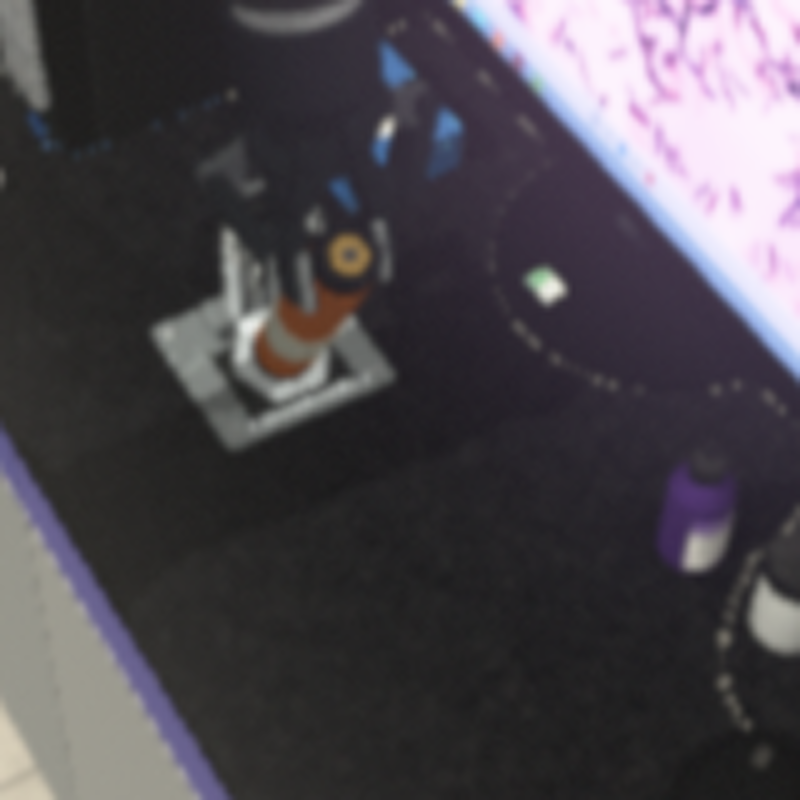

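The tilt is about 66° with the foot down behind the sill, though the tool is pressing down at 13 N. I'll ease the height slightly and go on to about 77°, where the tube leans on the clip lips.

Run:
```python
import numpy as np
from h import *
for t,zb in ((72,-.001),(77,-.001),(81,-.001)):
    p,q=rig(np.radians(t),zb=zb); r=env.movel(p,.06,rot=q,stop_force=20); s=env.get_state()
    print(t,r,(s["tcp_pos"]-p).round(4),s["tcp_pos"].round(3),s["force"].round(1),s["torque"].round(2),round(s["opening"],4),round(s["time"],1))
    if r: break
snap("top","rig3",(180,100,420,240),3.3);snap("scene","rig3s",(260,140,420,300),5)
```

```text
72 False [ 0.     -0.0013  0.0002] [ 0.53  -0.013  0.212] [-0.1 -4.2  6.9] [-1.14  0.21 -0.07] 0.0369 27.0
77 False [ 0.0001 -0.0011  0.0005] [0.531 0.006 0.212] [-1.7 -3.   9.6] [-1.07  0.53 -0.12] 0.0368 27.5
81 False [ 0.0002 -0.0012  0.0007] [0.531 0.02  0.212] [-0.7 -2.7 11.5] [-1.21  0.49 -0.15] 0.0372 27.9
```

View pics/rig3s.png

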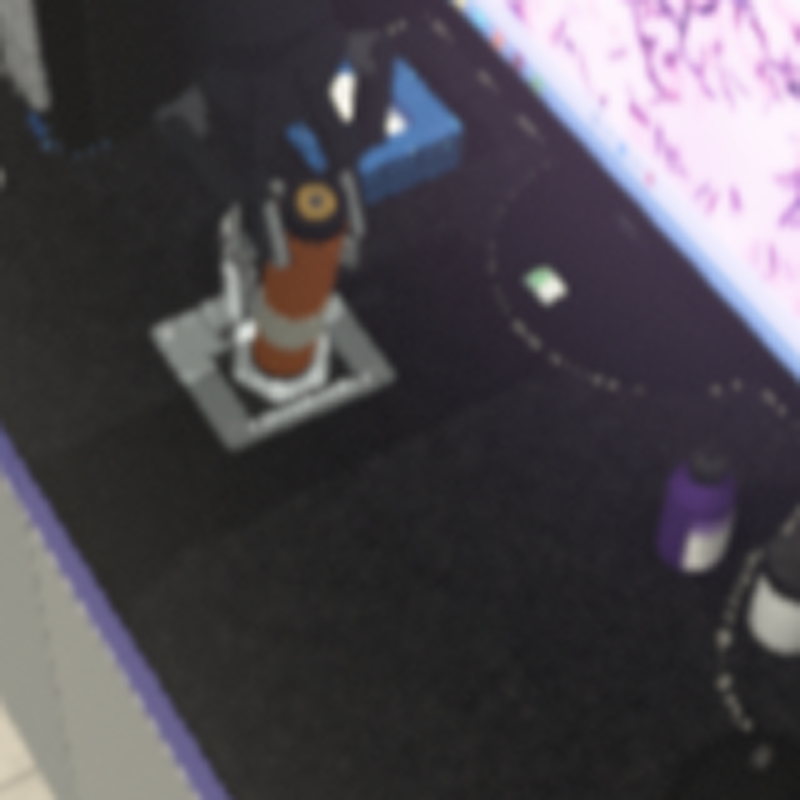

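View pics/rig3.png

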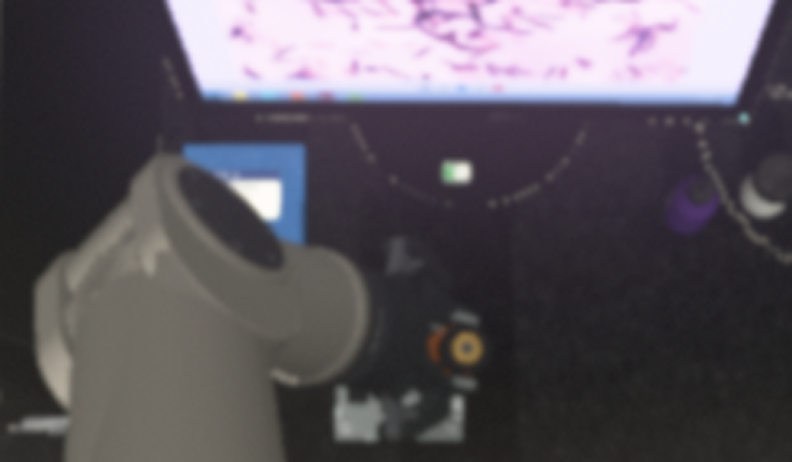

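The cartridge stands at about 77°, leaning on the lips with its foot down behind the sill. The wrist is getting near the tower, so I'll open the pads while the tube rests on the clip, swing the tool back about the grasp point to lean slightly outward, and regrip for the last, again rigid, rotation.

Run:
```python
import numpy as np
from h import *
s=env.get_state(); o=s["orientation"]; z=Ro.from_quat(np.r_[o[1:],o[0]]).as_matrix()[:,2]
g=s["tcp_pos"]+.0596*z; print("g",g.round(4),((g-S0)@dv).round(4),((g-S0)@lat).round(4))
env.grip(.07); env.dwell(.2); snap("scene","opn",(260,140,420,300),5); print(env.get_state()["force"].round(1))
for pd in(-15,0,14):
    q,zz=Q(SY,np.radians(pd)); r=env.movel(g-.0596*zz+[0,0,.001],.06,rot=q,stop_force=8); s=env.get_state(); print(pd,r,s["force"].round(1),s["torque"].round(2),s["qpos"].round(2),round(s["time"],1))
    if r: break
snap("scene","opn2",(260,140,420,300),5)
```

```text
g [ 0.5306 -0.0065  0.1583] 0.0351 0.0001
[-0.9 -0.4 -1.7]
-15 False [0.2 0.5 0.2] [0.26 0.01 0.04] [-0.29  0.37  0.05  1.98  0.31  0.89 -0.48] 29.0
0 False [-0.3  0.4  1. ] [ 0.06 -0.05 -0.01] [-0.07  0.35 -0.04  1.98  0.02  0.82 -0.15] 29.4
14 False [0.4 0.7 0.5] [-0.16  0.03 -0.02] [ 0.15  0.37 -0.14  1.97 -0.26  0.82  0.17] 29.9
```

View pics/opn2.png

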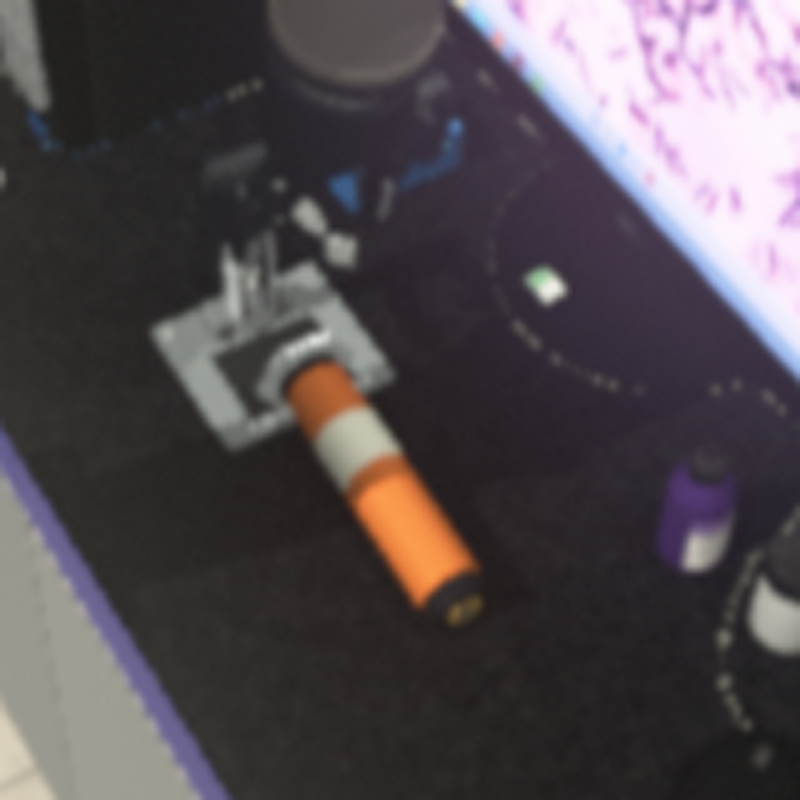

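View pics/opn.png

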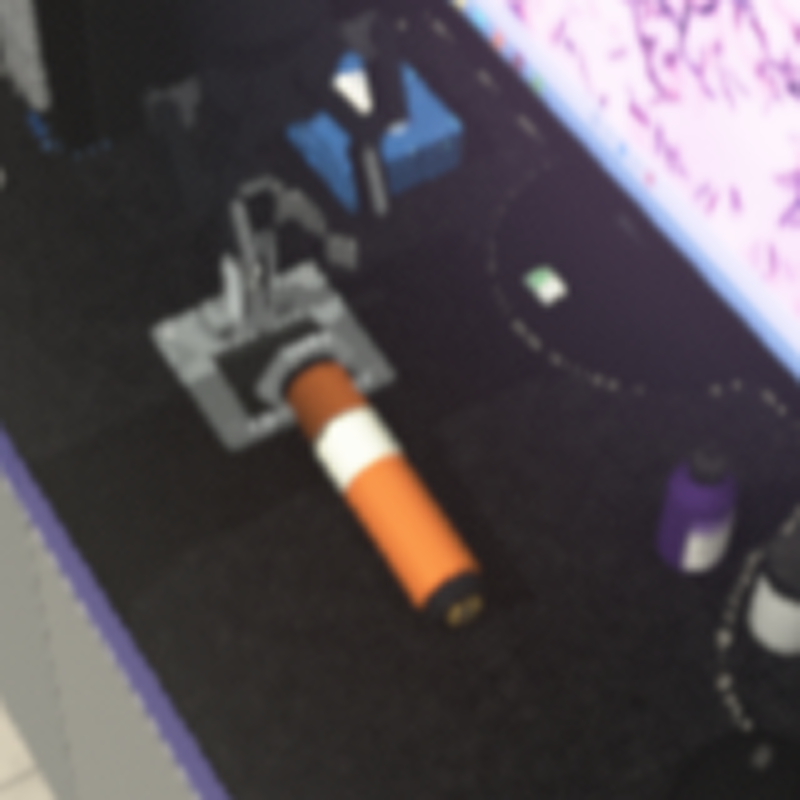

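The released cartridge tipped back outward. It was still short of self-stable and is now lying over the sill with its foot behind it, nothing else touched. I'll redo the tip with more pitch reserve and won't release before the snap.

Run:
```python
import numpy as np
from h import *
P=np.radians(65); q,z=Q(SY,P)
print(kin.inverse_kinematics(st(0,.171,.0212)-.0596*z,q))
q0,z0=Q(SY,np.radians(30)); env.movel(st(0,.09,.17)-.0596*z0,.15,rot=q0)
env.movel(st(0,.175,.09)-.0596*z,.15,rot=q); print(env.get_state()["time"])
p,d=camera("top"); np.savez("pics/re.npz",p=p,d=d); C=cloud("top",d)
cv2.imwrite("pics/re_t.png",cv2.resize(p[130:270,220:460],None,fx=3.3,fy=3.3,interpolation=cv2.INTER_CUBIC))
print([tuple(np.nanmedian(C[209:215,c],0).round(3)[1:].tolist()) for c in range(296,326,2)])
g2=p[...,2].astype(int); L=[]
for col in range(326,372,3):
    s=g2[196:232,col]; hi=np.median(np.sort(s)[-8:]); lo=np.median(np.sort(s)[:8]); th=(hi+lo)/2
    i=np.nonzero(s>th)[0]; P1=ray("top",col,196+i[0]-.5,.024);P2=ray("top",col,196+i[-1]+.5,.024); L.append([(P1[1]+P2[1])/2,(P1[0]+P2[0])/2,P1[0]-P2[0]])
print(np.round(L,4)); print(np.polyfit(np.array(L)[:,0],np.array(L)[:,1],1),"stand dx/dy",-np.tan(SY))
snap("scene","re_s",(260,140,420,300),5)
```

```text
[ 0.78715036  1.02371874 -0.27470038  1.65427209 -0.70331796  1.29271124
  1.02865397]
31.6833
[(0.055, 0.004), (0.049, 0.003), (0.044, 0.003), (0.038, 0.003), (0.033, 0.003), (0.027, 0.004), (0.022, 0.004), (0.017, 0.003), (0.011, 0.004), (0.006, 0.004), (-0.001, 0.056), (-0.006, 0.057), (-0.011, 0.046), (-0.016, 0.048), (-0.021, 0.046)]
[[-0.0267  0.528   0.0374]
 [-0.0347  0.528   0.0374]
 [-0.0427  0.5279  0.0374]
 [-0.0507  0.5279  0.0374]
 [-0.0587  0.5278  0.0374]
 [-0.0666  0.5278  0.0374]
 [-0.0746  0.5277  0.0374]
 [-0.0826  0.5276  0.0374]
 [-0.0906  0.5262  0.0347]
 [-0.0986  0.5275  0.0321]
 [-0.1066  0.5288  0.0294]
 [-0.1145  0.5287  0.0347]
 [-0.1225  0.5274  0.0374]
 [-0.1305  0.5273  0.0374]
 [-0.1384  0.5272  0.0374]
 [-0.1464  0.5258  0.0347]]
[0.00813421 0.52831714] stand dx/dy 0.026005860251283715
```

View pics/re_t.png

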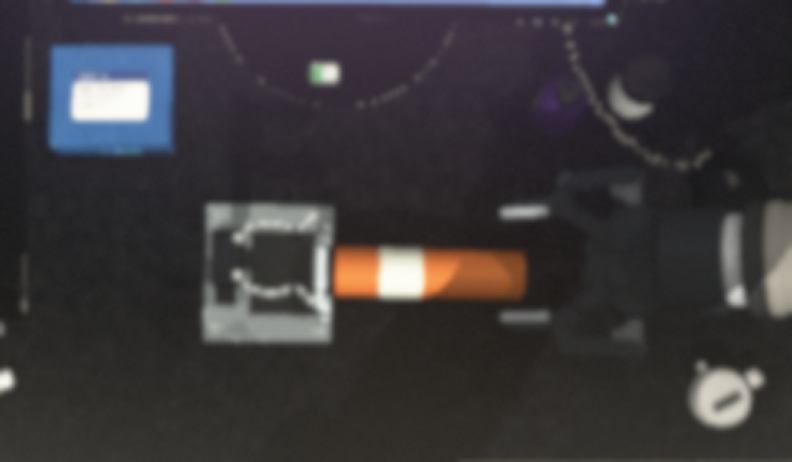

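View pics/re_s.png

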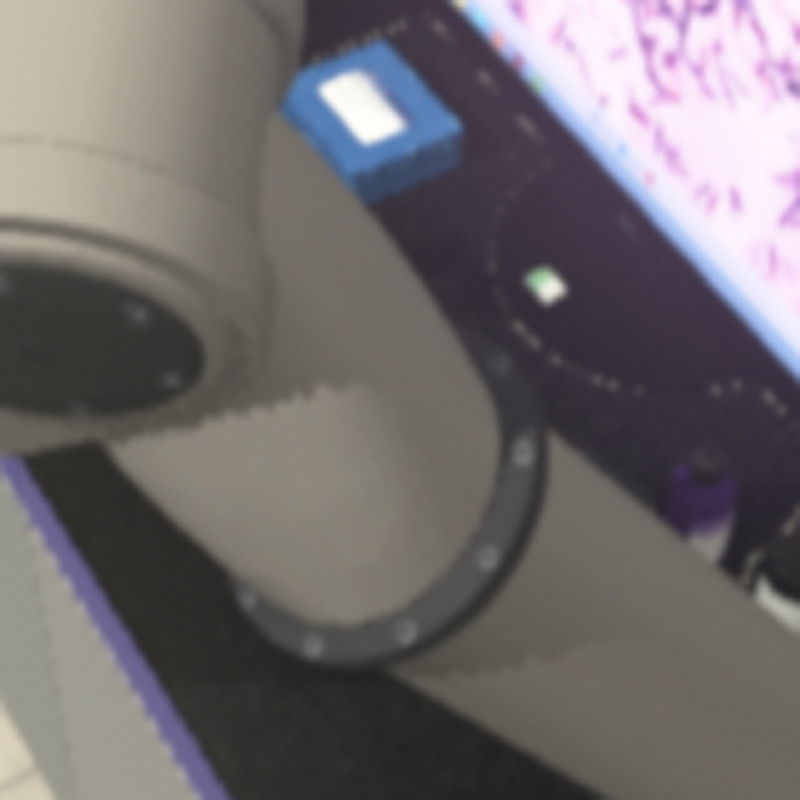

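The flange is at the sill and the axis is straight. I'll regrip at 60° pitch with a firmer grip, seat outward, and tip again.

Run:
```python
import numpy as np
from h import *
P=np.radians(60); q,z=Q(SY,P)
p=st(0,.174,.0212)-.0590*z
r=env.movel(p+[0,0,.02],.1,rot=q,stop_force=10); print(r)
r=env.movel(p,.04,stop_force=5); s=env.get_state(); print(r,(s["tcp_pos"]-p).round(4),s["force"].round(1))
env.grip(0,45); env.dwell(.1); s=env.get_state(); p0=s["tcp_pos"]; print(s["opening"],(p0-p).round(4),s["force"].round(1))
r=env.movel(p0+dv*.004,.015,stop_force=5); s=env.get_state(); print(r,(s["tcp_pos"]-p0)@dv,s["tcp_pos"],s["force"].round(1),s["time"])
np.save("anchor2.npy",s["tcp_pos"])
for t in (8,17,26,36,46):
    p,q=rig(np.radians(t),P,zb=-.0003); r=env.movel(p,.09,rot=q,stop_force=25); s=env.get_state()
    print(t,r,(s["tcp_pos"]-p).round(4),s["force"].round(1),s["torque"].round(2),round(s["opening"],4),round(s["time"],1))
    if r: break
footcheck(cols=range(292,340,2)); snap("top","rb1",(220,130,460,270),3.3); snap("scene","rb1s",(260,140,420,300),5)
```

```text
False
False [-0.      0.0001 -0.0001] [ 0.3  0.3 -0.6]
0.03691420222243211 [ 0.0002 -0.      0.0003] [-0.2  0.6  2.2]
True 0.0003749750266137335 [ 0.52564022 -0.19682814  0.05085274] [-0.1 -1.   2.5] 33.7333
8 False [-0.0002 -0.0001 -0.0004] [ 1.2  0.8 -1.7] [-1.02 -0.16 -0.31] 0.0366 34.2
17 False [-0.0004 -0.0002 -0.0008] [ 0.9  0.2 -1.9] [-0.68 -0.15 -0.3 ] 0.0369 34.7
26 False [-0.0003 -0.0003 -0.0007] [ 1.2  0.7 -1.9] [-0.4  -0.25 -0.25] 0.0365 35.2
36 False [-0.0006 -0.0007 -0.001 ] [ 0.3  0.1 -3. ] [-0.56 -0.01 -0.03] 0.0363 35.8
46 False [-0.0004 -0.0007 -0.0008] [ 0.4  1.4 -2.8] [-0.15 -0.11 -0.07] 0.037 36.3
[(0.056, 0.122), (0.056, 0.062), (0.055, 0.003), (0.049, 0.003), (0.044, 0.002), (0.036, 0.047), (0.031, 0.041), (0.026, 0.044), (0.02, 0.049), (0.015, 0.052), (0.01, 0.058), (0.004, 0.062), (-0.001, 0.067), (-0.006, 0.073), (-0.011, 0.078), (-0.016, 0.082), (-0.021, 0.084), (-0.026, 0.089), (-0.031, 0.094), (-0.036, 0.097), (-0.041, 0.101), (-0.046, 0.104), (-0.05, 0.11), (-0.055, 0.113)]
```

View pics/rb1.png

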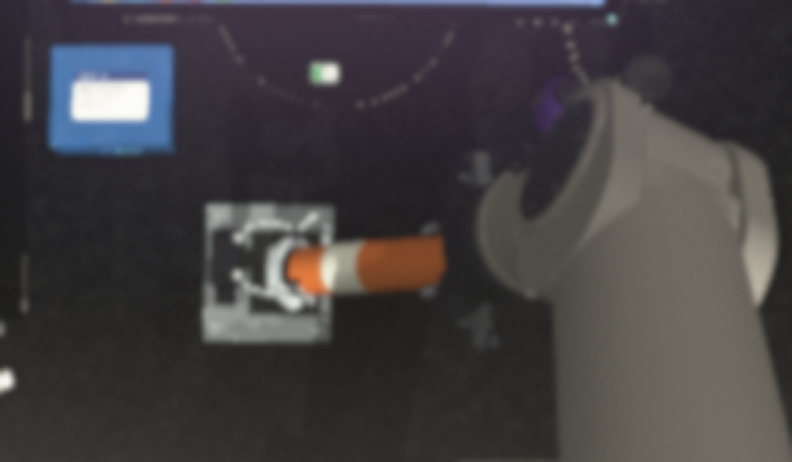

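The tilt measures 41°, as commanded, and the foot is down. Continuing up to the clip lips.

Run:
```python
import numpy as np
from h import *
P=np.radians(60)
for t in (55,63,71,78):
    zb=.0005 if t<60 else 0
    p,q=rig(np.radians(t),P,zb=zb); r=env.movel(p,.09,rot=q,stop_force=25); s=env.get_state()
    print(t,r,(s["tcp_pos"]-p).round(4),s["tcp_pos"].round(3),s["force"].round(1),s["torque"].round(2),round(s["opening"],4),round(s["time"],1))
    if r: break
p,d=snap("top","rb2",(180,100,420,240),3.3); np.savez("pics/rb2.npz",p=p,d=d); snap("scene","rb2s",(260,140,420,300),5)
C=cloud("top",d); k=C[150:260,170:250]; k=k[(k[...,2]>.15)&(k[...,2]<.9)]; print("left arm pts",[ (round(a,2),k[(k[:,1]>a)&(k[:,1]<a+.02)][:,[0,2]].min(0).round(2).tolist(),k[(k[:,1]>a)&(k[:,1]<a+.02)][:,[0,2]].max(0).round(2).tolist(),((k[:,1]>a)&(k[:,1]<a+.02)).sum()) for a in np.arange(.06,.3,.02) if ((k[:,1]>a)&(k[:,1]<a+.02)).sum()])
```

```text
55 False [ 0.0002 -0.0009  0.0004] [ 0.529 -0.074  0.194] [-1.  -2.4  2.3] [-0.25  0.28  0.1 ] 0.0369 37.0
63 False [ 0.0002 -0.0004 -0.0001] [ 0.53  -0.047  0.203] [-0.4 -0.3 -0.3] [-0.08 -0.03 -0.04] 0.0367 37.4
71 False [ 0.0003 -0.001   0.0006] [ 0.53  -0.019  0.208] [-1.5 -2.1  8. ] [-0.55  0.5   0.03] 0.0368 37.9
78 False [ 0.0005 -0.0017  0.0011] [0.531 0.005 0.21 ] [-2.8 -2.8 13. ] [-1.29  0.68 -0.16] 0.0368 38.3
left arm pts [(np.float64(0.06), [0.42, 0.55], [0.49, 0.63], np.int64(425)), (np.float64(0.08), [0.42, 0.47], [0.57, 0.62], np.int64(1062)), (np.float64(0.1), [0.42, 0.46], [0.57, 0.6], np.int64(641)), (np.float64(0.12), [0.47, 0.44], [0.56, 0.51], np.int64(454)), (np.float64(0.14), [0.53, 0.46], [0.55, 0.48], np.int64(14)), (np.float64(0.22), [0.49, 0.15], [0.66, 0.39], np.int64(1729)), (np.float64(0.24), [0.48, 0.15], [0.67, 0.39], np.int64(1522)), (np.float64(0.26), [0.48, 0.15], [0.49, 0.34], np.int64(87)), (np.float64(0.28), [0.48, 0.15], [0.49, 0.26], np.int64(68))]
```

View pics/rb2s.png

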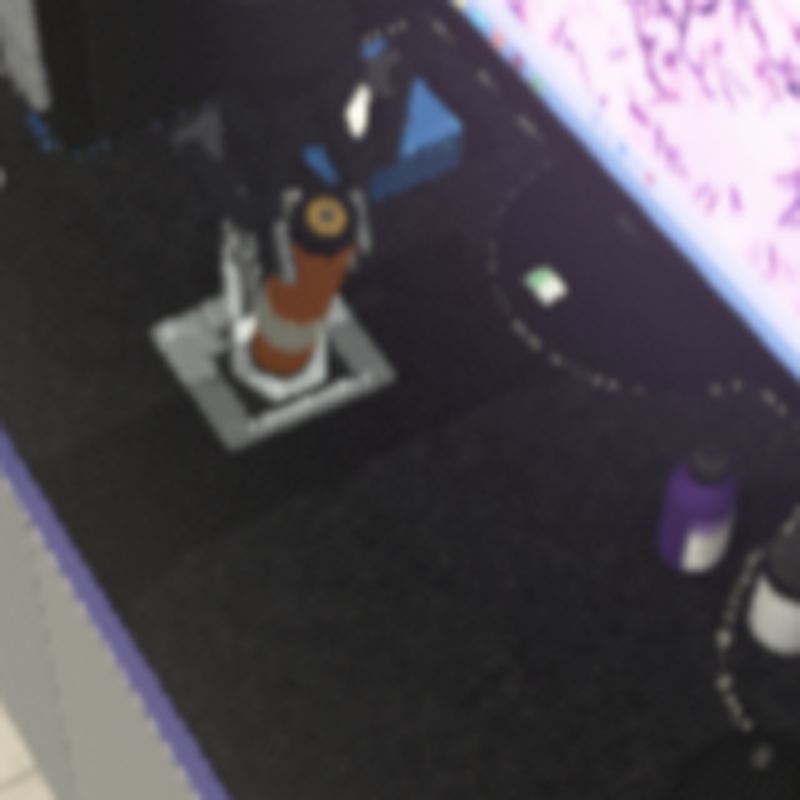

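View pics/rb2.png

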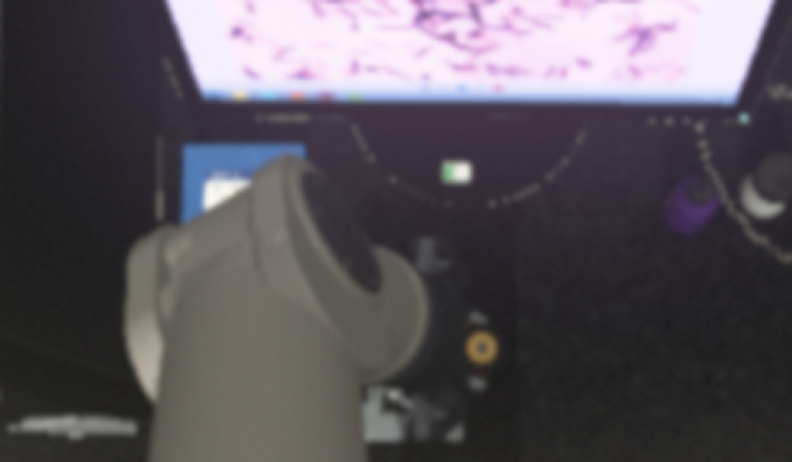

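Run:
```python
import numpy as np
from h import *
a=ray("top",325.8-.15,205.2-.1,.18); b=ray("scene",260+326/5,140+215/5,.18); 
for zz in(.17,.175,.18,.185): print(zz,ray("top",325.7,205.0,zz).round(4),ray("scene",260+326/5,140+215/5,zz).round(4))
s=env.get_state(); print(s["tcp_pos"],s["force"])
```

```text
0.17 [ 0.5313 -0.0248  0.17  ] [ 0.5365 -0.0153  0.17  ]
0.175 [ 0.5308 -0.0247  0.175 ] [ 0.534  -0.0194  0.175 ]
0.18 [ 0.5302 -0.0247  0.18  ] [ 0.5316 -0.0234  0.18  ]
0.185 [ 0.5296 -0.0246  0.185 ] [ 0.5292 -0.0275  0.185 ]
[0.5313299  0.00490172 0.20999546] [-1.36571166 -2.49006708 12.1461024 ]
```

Both views agree that the cap centre is at stand y≈53 mm, z≈0.181. That's a tilt of about 73° with the foot edge at the sill. From here I'll push the pads along the arc into the clip with the tool angle held, keeping the light downward press.

Run:
```python
import numpy as np
from h import *
s=env.get_state(); p0=s["tcp_pos"].copy(); L=.146
f=lambda t:(.026+L*np.cos(t)-.027*np.sin(t), .004+L*np.sin(t)+.027*np.cos(t))
y0,z0=f(np.radians(73.5))
for t in (77,80,83,86,89,91):
    y,z=f(np.radians(t)); p=p0+dv*(y-y0)+np.array([0,0,z-z0]); r=env.movel(p,.05,stop_force=30); s=env.get_state()
    print(t,r,(s["tcp_pos"]-p).round(4),s["force"].round(1),s["torque"].round(2),round(s["opening"],4),round(s["time"],1))
    if r: break
p,d=snap("top","sn",(180,100,420,240),3.3);snap("scene","sns",(260,140,420,300),5)
```

```text
77 False [-0.     -0.0022  0.0001] [-0.2 -4.9  5.5] [-1.41  0.16 -0.02] 0.0368 38.7
80 False [ 0.0001 -0.0014  0.0001] [ 0.2 -1.6  6. ] [-1.15  0.13 -0.08] 0.0364 39.0
83 False [ 0.0001 -0.0011  0.0001] [-1.2 -1.5  7. ] [-0.91  0.38 -0.08] 0.0363 39.3
86 False [ 0.0001 -0.001   0.0001] [-1.5 -1.6  7.3] [-0.81  0.34 -0.04] 0.0368 39.6
89 False [ 0.0001 -0.      0.0001] [-1.7  0.7  6.8] [-0.47  0.39 -0.1 ] 0.0366 40.0
91 False [0.0001 0.0003 0.0001] [-0.2  1.2  6.2] [-0.28  0.44 -0.08] 0.0369 40.2
```

View pics/sns.png

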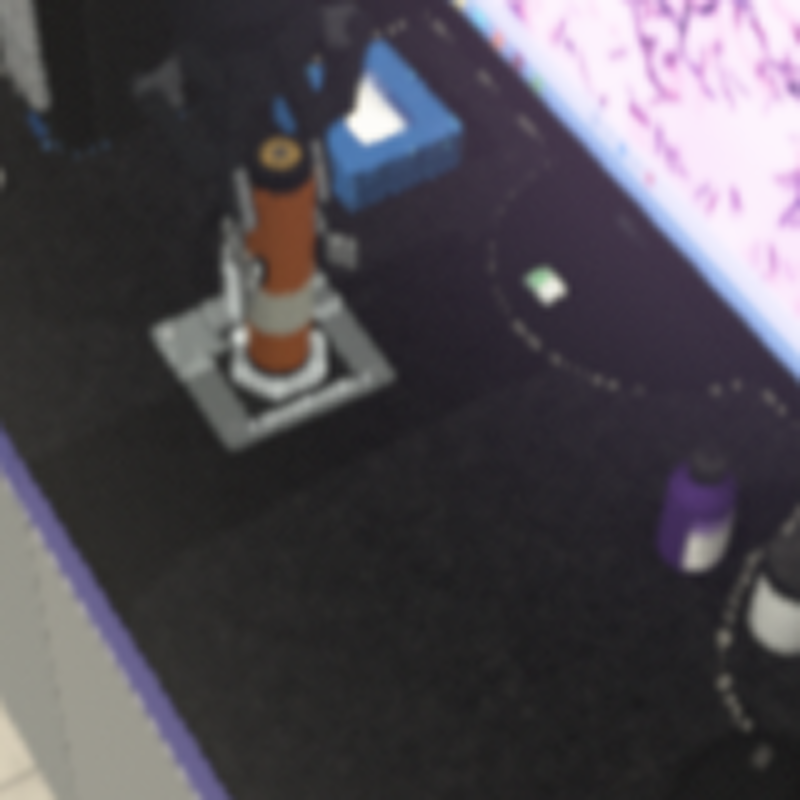

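View pics/sn.png

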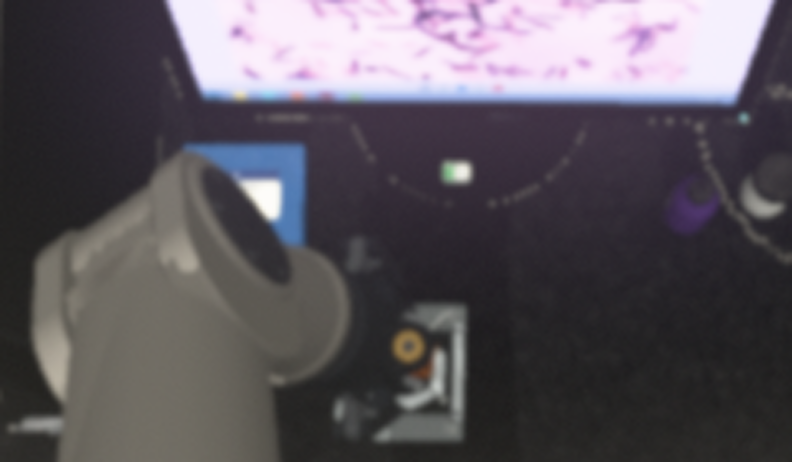

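Run:
```python
import numpy as np
from h import *
for zz in(.18,.184,.188): print(zz,ray("top",180+408/3.3-.35,100+346/3.3-.35,zz).round(4),ray("scene",260+280/5-.4,140+153/5-.4,zz).round(4))
s=env.get_state(); p=s["tcp_pos"].copy()
for i in range(3):
    r=env.movel(p-dv*.002*(i+1),.02,stop_force=12); s=env.get_state(); print(r,s["tcp_pos"].round(4),s["force"].round(1),s["torque"].round(2),round(s["time"],1))
    if r: break
snap("top","sn2",(180,100,420,240),3.3);snap("scene","sn2s",(290,150,370,230),8)
```

```text
0.18 [0.5317 0.0262 0.18  ] [0.5333 0.0299 0.18  ]
0.184 [0.5312 0.026  0.184 ] [0.5314 0.0264 0.184 ]
0.188 [0.5308 0.0258 0.188 ] [0.5295 0.0229 0.188 ]
False [0.5326 0.0516 0.2077] [ 0.5 -2.1  1.9] [-0.77  0.02 -0.03] 40.6
False [0.5325 0.0522 0.2076] [ 0.6 -7.4  1.8] [-1.45 -0.31  0.05] 40.8
False [0.5326 0.0531 0.2077] [ 0.9 -9.8  1.6] [-1.98 -0.35  0.03] 41.1
```

View pics/sn2s.png

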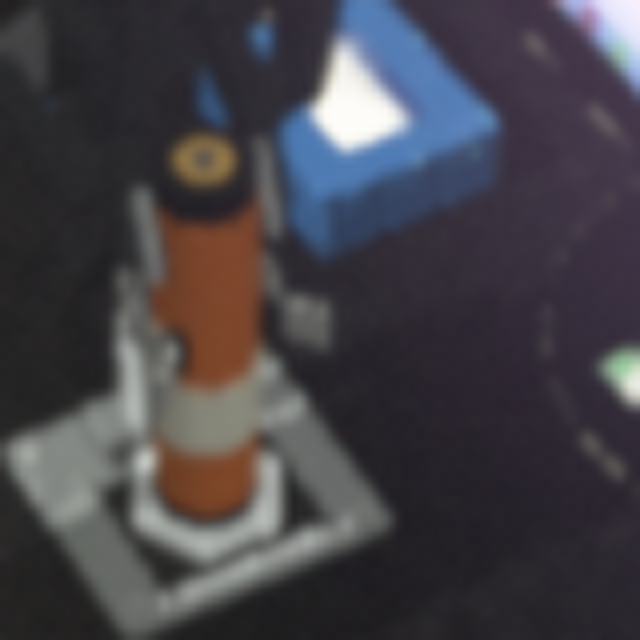

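The cartridge is upright, with the cap centre at (0.531, 0.026, 0.184) in both views before the last push. It now pushes against the back pad with ~10 N. I'll release, withdraw straight up, and check.

Run:
```python
import numpy as np
from h import *
env.grip(.07); env.dwell(.2); s=env.get_state(); print(s["force"].round(2),s["tcp_pos"])
p=s["tcp_pos"].copy()
r=env.movel(p+[0,0,.10],.1,stop_force=8); print(r)
q,z=Q(SY,0); env.movel(np.r_[st(0,.0,0)[:2],.36] ,.15,rot=q)
env.reach([.42,-.14,.36],q); print(env.get_state()["time"])
D=[];
for i in range(4):
    p,d=camera("top"); D.append(np.where(d>0,d,np.nan))
np.savez("pics/fin.npz",p=p,d=np.nanmedian(D,0))
cv2.imwrite("pics/fin_t.png",cv2.resize(p[130:270,220:460],None,fx=3.3,fy=3.3,interpolation=cv2.INTER_CUBIC)); snap("scene","fin_s",(280,140,380,240),6)
```

```text
[-0.48 -0.47  0.15] [0.53278977 0.05652122 0.20790581]
False
44.3167
```

View pics/fin_t.png

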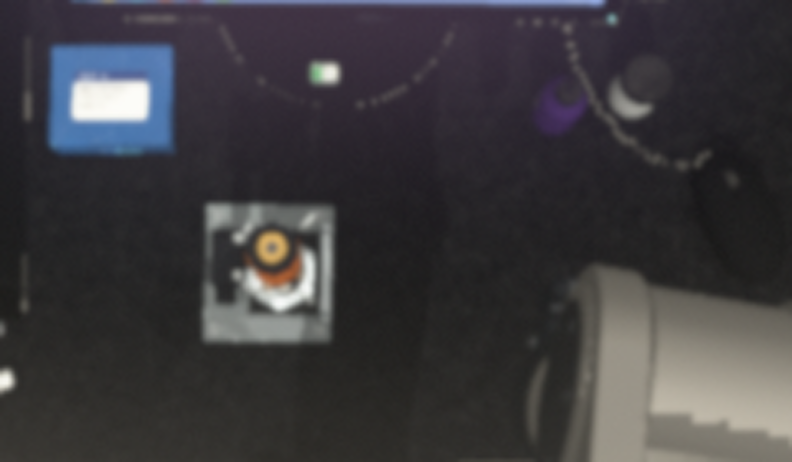

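View pics/fin_s.png

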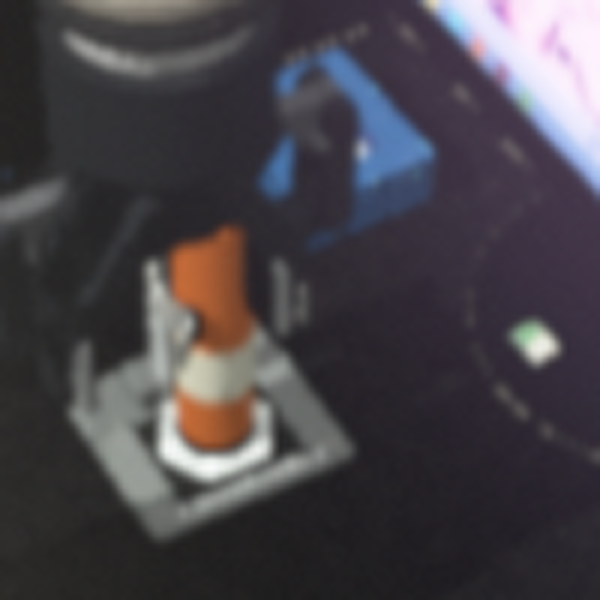

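Run:
```python
import numpy as np
from h import *
F=np.load("pics/fin.npz"); p,d=F["p"],F["d"]; C=cloud("top",d)
def ss(P): v=P-S0; return (v@-lat).round(4),(v@dv).round(4),P[2].round(4)
print("cap px",ss(ray("top",220+272.5/3.3-.35,130+247/3.3-.35,.184)))
h=p.astype(int); m=(h[...,2]-h[...,0]>40); m[:,:290]=0;m[:,315:]=0;m[:198]=0;m[222:]=0
v,u=np.nonzero(m&(np.arange(400)[:,None]<210)); print("ring",u.mean(),v.mean(),len(u),ss(ray("top",u.mean(),v.mean(),.184)))
k=C[196:214,292:313]; q=k[(k[...,2]>.175)&(k[...,2]<.195)]; print("cap depth",len(q),[ss(a) for a in (np.nanmean(q,0),q.min(0),q.max(0))])
# flange right edge by row
g=p.max(2).astype(int)
for r in range(206,228,2): print(r,g[r,300:322])
for zz in (.01,): 
  for (a,b) in ((313,270),(280,312),(316,262)): print(ss(ray("top",220+a/3.3-.35,130+b/3.3-.35,zz)))
```

```text
cap px (np.float64(0.0001), np.float64(0.0002), np.float64(0.184))
ring 302.4235294117647 204.74117647058824 85 (np.float64(0.0007), np.float64(0.0007), np.float64(0.184))
cap depth 204 [(np.float64(0.0002), np.float64(0.0001), np.float64(0.1826)), (np.float64(0.0166), np.float64(0.0182), np.float64(0.1762)), (np.float64(-0.0168), np.float64(-0.0168), np.float64(0.1852))]
206 [199 179 169 184 204 198 157  97  63  75 109 138 156 158 129  86  77 121
 166 166 120  65]
208 [183 199 203 193 171 134  92  63  72 104 135 157 193 218 190 130  90 123
 166 168 123  66]
210 [ 81  93  96  88  73  63  63  82 116 144 148 151 188 227 219 151  95 122
 164 165 120  64]
212 [101  90  82  82  96 115 136 150 151 144 140 150 188 226 219 150  94 121
 159 159 115  63]
214 [169 163 158 159 165 169 162 147 124 111 127 166 214 231 213 142  92 123
 154 147 107  61]
216 [179 177 167 159 163 172 171 154 118 112 155 214 239 236 196 122  88 122
 152 142  98  52]
218 [193 201 200 191 184 183 181 174 175 193 215 226 235 231 189 117  86 122
 153 141  95  50]
220 [195 208 222 232 236 235 233 233 233 229 216 185 170 164 140 100  91 128
 155 142  96  51]
222 [111 147 195 232 242 241 230 206 172 137 105  81  74  82  83  75  90 131
 155 142  95  51]
224 [ 81  88 106 135 152 144 123  99  81  73  71  69  62  57  56  59  81 113
 133 126  88  48]
226 [142 141 142 142 143 143 142 139 136 134 133 124 107  96  94  92  97 115
 127 117  81  47]
(np.float64(-0.0016), np.float64(0.0244), np.float64(0.01))
(np.float64(0.0333), np.float64(-0.0017), np.float64(0.01))
(np.float64(-0.0082), np.float64(0.0267), np.float64(0.01))
```

Run:
```python
import numpy as np
from h import *
q,z=Q(SY,0); env.reach([.42,.05,.38],q)
p,d=snap("top","end_t"); snap("scene","end_s")
p0=np.load("pics/top0.npz")["p"]
for n,(a,b,c,e) in dict(counter=(425,238,455,262),box=(232,140,276,178),bottle=(380,148,425,172),marker=(172,238,228,266)).items():
    print(n,np.abs(p[b:e,a:c].astype(int)-p0[b:e,a:c]).mean().round(1))
print(env.get_state()["time"])
```

```text
counter 1.3
box 32.2
bottle 1.0
marker 27.8
45.45
```

View pics/end_s.png

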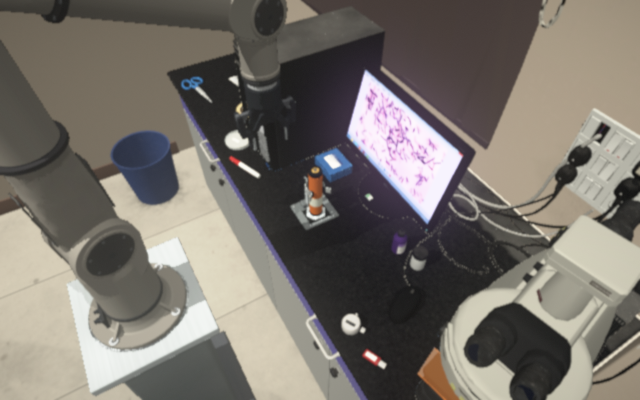

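View pics/end_t.png

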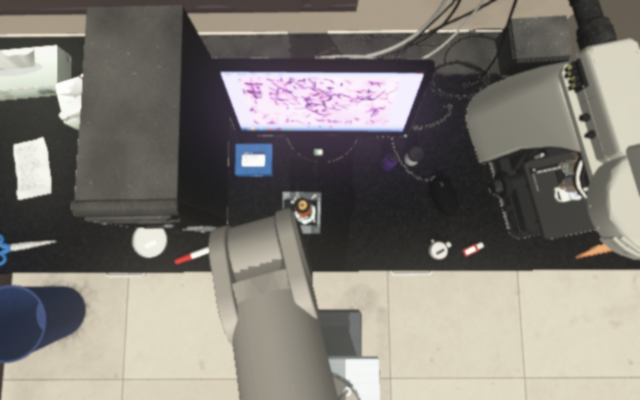

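The scene view shows the cartridge standing upright in the stand at about (315,195). The slide box, marker, bottle, case and counter are where they started. The box's pixel change in the top view is lighting, and the marker's is the arm in front of it. Handing in.

Run:
```python
from h import *
job.job_done(); print(env.get_state()["time"])
```

```text
the job is handed in; nothing more can be done
the job is handed in; nothing more can be done
```

The cartridge is standing upright in its stand, and I handed the job in at about 45.5 s of the 64 s allowed. It took three tipping attempts, so the first two may count against the "foot staying down" requirement.

**What happened**
1. I picked the cartridge up lying, set its foot flange on the base behind the sill, regripped near the cap and drew it out until the flange caught the sill.
2. On the first tip I pitched the tool the wrong way. The pads carried the foot about 13 mm off the base. I landed it, laid the cartridge down again and drew it back to the sill.
3. On the second tip the foot stayed down, but I opened the pads at about 75° and the cartridge fell back to lying over the sill. The foot was still behind the sill.
4. On the third tip I turned the gripper with the cartridge about its foot edge to about 73°. I then pushed it through the clip until it pressed on the back pad with about 10 N, released, and withdrew straight up.

**Last checks**
- **Seating:** the cap centre is within about 1 mm of the stand axis, at 0.183–0.184 m height. The flange front edge is at about 26 mm, against 27 mm expected.
- **Bystanders:** the counter, bottle and case are unchanged in the top view. The slide box looks to be in its place, though its pixels changed, which I put down to lighting. The marker was hidden by the arm from above, but the scene view shows it in place.
- **Not measured:** I had no direct reading of the jaw angles. I inferred that they are closed from the tube sitting on the clip axis and staying there after release.

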